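# Load and arm the core scanner cradle

### The arm

A 7-joint arm with a two-finger parallel gripper is mounted at the origin on the work surface. World frame = base frame: x ahead of the robot, y to its left, z up, the work surface at z = 0. Lengths are in m, angles in rad, forces in N, time in s.
With the tool pointing down it reaches from about 0.4 to 0.85 m from the base axis. Payload 10.4 kg.
Tool frame: the origin (TCP) lies at the very end of the fingers, on their centre line; the grasp point (between the pads) lies 19 mm behind it; z points along the fingers, y is the line along which they close (so a half turn about z gives the same grasp; the last joint's range is limited). The gripper opens to 85 mm and grips with 20 to 120 N. Pads are 22 mm wide; open, the fingers measure 114 mm over their backs; the gripper's body (76 mm by 85 mm) begins 54 mm behind the grasp point. The pads swing forward as they close: fully open they stand 13 mm farther back than shut.
Start: joints at [-1.214, 0.332, -0.065, 1.46, 0.022, 1.35, -0.088], TCP at [0.232, 0.58, 0.208] pointing down, gripper open.
Joint ranges: [-2.6, 2.6], [-0.5, 2.12], [-1.47, 1.34], [0.16, 2.42], [-1.27, 4.41], [0.06, 2.06], [-2.6, 2.6]. Speed limits (rad/s): [2.22, 2.22, 2.79, 2.79, 3.14, 3.14, 3.14].

### API

Orientations are given as a unit quaternion [x, y, z, w].
In Python, from workcell import * gives the robot as it stands. The module is installed in compiled form; this text tells all that it offers.
- The arm moves only by the tool carry_out, never from a script. Its argument "motion" is a list of rows, each an object with "xyz": the shift along the tool's x, y, z in m, a list of three; "angular": the turn, a rotation vector about the tool's x, y, z in degrees, a list of three. A call has 1 to 12 rows; each row is the pose to reach, as a shift and turn from the pose commanded when the call began, along the tool's axes at that moment; what a row does not reach only later rows make up. A row lasts 1/10 s, in which the tool goes at most 50 mm and 8.59 degrees, less where a joint would pass 70% of its speed; a pose out of reach is approached as far as the arm can. A call with a gripper value outside its range is refused whole. "hand" is the opening, from 0 (shut) to 1 (fully open), set as the call begins (left out, the last holds). The fingers move at their own pace and stop on an object; "grip_force" is the grip in N (left out, the last holds). Time passes only in rows, so rows that repeat a pose let the fingers close. It gives the time, the measured TCP pose, the force, the opening and the grip force at its end, in the units of the state.
- get_obs(): the state, without advancing time (a new reading comes with each control period).
- camera(name): name is "side" or "top" or "wrist"; returns a dict with "img" (384x512x3 uint8, red, green, blue), "fx", "fy", "cx", "cy" (pixels), "extrinsics" (4x4, takes a point from camera to world coordinates). Camera axes: x right, y up, looking along -z (the intrinsics and any distortion apply to the point x, -y, -z); pixel columns grow to the right and rows downward; lengths in m; the calibration is good to about 2 mm. The wrist camera is an equidistant fisheye: a pixel r from the principal point sees the ray r / f radians off the axis. A picture is of the moment at which its call begins. There is no depth.
- hand_in(): hands the job in; it is judged then, once.
The state is a dict: "clock": time; "joint_pos": joint angles; "joint_velocities": joint speeds; "tau": joint torques, N m; "position": TCP position; "ee_rot": TCP orientation; "ft_force": force on the tool from outside, world axes, zero at the start; "torque": the same for the moment, N m; "grip_width": opening from 0.0 (shut) to 1.0 (fully open); "grasp_force": force on a finger pad.
Only numpy, scipy, OpenCV 4.12 (cv2) and the standard library are available. Lean on these libraries where they do the work, as an engineer would, in place of code of your own. Each camera call takes 0.05 s, during which the arm holds its last target. There are 200 camera calls.

### The job

Get the sediment cores ready for scanning: lay every core tube that lies on the green mat level in the V saddles of a lane of its own in the cradle, with the eye of its orange tab over the lane's hole, and secure each one with a pin dropped upright through the eye, fully home. Only when all are laid and pinned, take the key from its parking socket, push it fully into the key switch and turn it clockwise to the stop, and leave it there. Leave the pot, brush, jar and coin tray where they are.

Things in the scene. Friction and masses are not known exactly. Their poses are not given: they have to be found in the camera images.
- cradle: Fixed grey plate 205 mm wide, 10 thick; 3 lanes along x, at y = -75 (0), 0 (1), +75 mm (2). Each: two green 90 degree V saddles at x = +-40 mm (14 thick, tops 59 mm up) and a pin hole in the aluminium bar (30 wide, top 45.5 up) at x = 78. Origin on the table under lane 1's centre; x towards the bar. A seated tube's origin is at x = 0 in its lane, 46 mm above the table; any tube, any lane.
- hole0 (a point): Mouth centre of the pin hole of lane 0 in the top of the pin bar, at cradle x = 78 mm, 45.5 mm above the table; hole 14 mm wide, 35 mm deep (down to the base plate).
- hole1 (a point): Mouth centre of the pin hole of lane 1 in the top of the pin bar, at cradle x = 78 mm, 45.5 mm above the table; hole 14 mm wide, 35 mm deep (down to the base plate).
- hole2 (a point): Mouth centre of the pin hole of lane 2 in the top of the pin bar, at cradle x = 78 mm, 45.5 mm above the table; hole 14 mm wide, 35 mm deep (down to the base plate).
- tube0: Loose core tube: brown cylinder, blue end caps, 120 mm long (x), 36 mm thick, 0.14 to 0.28 kg. A flat orange tab (36 wide, 5 thick) sticks out 40 mm past its +x end, its underside level with the tube's, so it lies without rolling. Origin: underside of the tube, mid-length (axis 18 mm above); z up when lying. Starts on the mat. None if absent (2 or 3 are there).
- tube1: Loose core tube: brown cylinder, blue end caps, 120 mm long (x), 36 mm thick, 0.14 to 0.28 kg. A flat orange tab (36 wide, 5 thick) sticks out 40 mm past its +x end, its underside level with the tube's, so it lies without rolling. Origin: underside of the tube, mid-length (axis 18 mm above); z up when lying. Starts on the mat. None if absent (2 or 3 are there).
- tube2: Loose core tube: brown cylinder, blue end caps, 120 mm long (x), 36 mm thick, 0.14 to 0.28 kg. A flat orange tab (36 wide, 5 thick) sticks out 40 mm past its +x end, its underside level with the tube's, so it lies without rolling. Origin: underside of the tube, mid-length (axis 18 mm above); z up when lying. Starts on the mat. None if absent (2 or 3 are there).
- tube0_eye (a point): Centre of the eye in the tab of tube0, on the tab's upper face: 78 mm along x from the origin and 5 mm up; the eye is a slot 24 mm long (tube's x) and 16 mm wide. When seated it lies over the lane's hole, the tab's underside about on the pin bar.
- tube1_eye (a point): Centre of the eye in the tab of tube1, on the tab's upper face: 78 mm along x from the origin and 5 mm up; the eye is a slot 24 mm long (tube's x) and 16 mm wide. When seated it lies over the lane's hole, the tab's underside about on the pin bar.
- tube2_eye (a point): Centre of the eye in the tab of tube2, on the tab's upper face: 78 mm along x from the origin and 5 mm up; the eye is a slot 24 mm long (tube's x) and 16 mm wide. When seated it lies over the lane's hole, the tab's underside about on the pin bar.
- pin0: Loose pin, 60 g, upright in the wooden stand: steel shank 10 mm thick, 38 mm long, tapered foot; above it a yellow grip 20 mm thick, 34 mm tall. Origin: on its axis at the grip's underside, 38 mm above the foot; it rests on the tab's upper face when the pin is fully home. z up the pin. Any pin suits any tube.
- pin1: Loose pin, 60 g, upright in the wooden stand: steel shank 10 mm thick, 38 mm long, tapered foot; above it a yellow grip 20 mm thick, 34 mm tall. Origin: on its axis at the grip's underside, 38 mm above the foot; it rests on the tab's upper face when the pin is fully home. z up the pin. Any pin suits any tube.
- pin2: Loose pin, 60 g, upright in the wooden stand: steel shank 10 mm thick, 38 mm long, tapered foot; above it a yellow grip 20 mm thick, 34 mm tall. Origin: on its axis at the grip's underside, 38 mm above the foot; it rests on the tab's upper face when the pin is fully home. z up the pin. Any pin suits any tube.
- pin_stand: Fixed wooden block 46 (x) x 140 (y) x 50 (z) mm with three 14 mm holes in a row along its y axis, 45 mm apart, holding the pins; their grips rest on its top. Origin: on the table below its centre.
- pad: Thin pale green mat, 200 (x) x 245 (y) mm, flush with the table, under the tubes; origin at its centre.
- switch_box: Fixed white control box 84 (x) x 144 (y) x 60 mm. On its top, 72 mm apart along y: the rotary key switch (36 mm to -y of the centre) and a small grey parking socket for the key (36 mm to +y; 30 x 40 mm, top 88 mm above the table). Origin: on the table below its centre.
- switch (a joint): Angle of the key switch (black square barrel 36 mm wide on a red disc of 52 mm): 0 = off, grows clockwise seen from above up to the stop at 1.4 rad. Starts at 0 to 0.15; stays where it is left (friction 0.06 N m).
- switch_slot (a point): Centre of the switch's slot mouth, 88 mm above the table, on the turning axis. x axis: along the slot's long side (turns with the switch; the slot looks the same half a turn round). Slot 19 x 11 mm, 24 mm deep.
- key: Loose key, 50 g: steel blade 16 (x) x 8 (y) x 22 mm long, pointing down; above it a black bow 34 (x) x 12 (y) x 40 mm tall, red band. Origin: centre of the bow's underside, 22 mm above the blade's foot, level with the slot mouth when fully in; z up. Starts fully in the parking socket, its x along the box's y. 1.5 mm play all round in the slot: the key turns up to 0.2 rad ahead of the switch.
- pot: Bystander: terracotta bowl, 84 mm wide and 50 mm tall, origin at its underside.
- brush: Bystander: cleaning brush lying on the table, 170 mm long.
- jar: Bystander: amber glass jar, 60 mm wide, 90 mm tall, origin at its underside.
- coin_tray: Bystander: clear plastic tray of old coins, 110 x 160 x 45 mm, origin at its underside.

How it is judged:
By the outcome, as a careful person would: the job done as asked, in the order asked, and still so for the second after the job is handed in, with the robot touching nothing.
Of tube0, tube1, tube2 only 2 to 3 are there at a start; the rules pass over those that are not, and their reading is None.
At some moment in a run one of tube0, tube1, tube2 may be knocked a few centimetres aside while the robot is not near it.
It also fails if it takes over 210 s, if anything falls off the work surface, if the arm or the gripper's body presses on something with over 40 N, if the wrist force passes 120 N, or if a joint passes its speed limit or range.

## Working session

There is one attempt and no reset: what is moved stays moved. The work goes in short steps, Python scripts to look and compute and a tool call to move; the robot and the scene stay as the last step left them, time stands still between calls to the robot, and variables do not carry over. Pictures are saved under pics/ and viewed, at most 14 in all, crops included, and the job is handed in when it is done.

Besides the shell and the picture viewer there is one more tool, called after "Call:" in YAML: its name, and indented under it one key for each argument. carry_out: Moves the arm, as the interface text tells. Its arguments: {"type":"object","properties":{"motion":{"type":"array"},"hand":{"type":"number"},"grip_force":{"type":"number"}},"required":["motion"]}

```bash
mkdir -p pics
python3 - <<'E'
from workcell import *
import cv2,pickle
o=get_obs();print(o)
for n in("top","side"):
    c=camera(n);pickle.dump(c,open(f"{n}0.pkl","wb"));cv2.imwrite(f"pics/{n}0.png",cv2.resize(c["img"][:,:,::-1],(800,600),interpolation=cv2.INTER_CUBIC))
    print(n,c["fx"],c["fy"],c["cx"],c["cy"],c["extrinsics"].round(4).tolist(), [k for k in c])
E
```

```text
{'clock': 0.0, 'joint_pos': array([-1.21356274,  0.3328703 , -0.06471812,  1.46097856,  0.02161612,
        1.34992849, -0.08847687]), 'joint_velocities': array([ 1.46481571e-04,  4.39055993e-04, -2.78805874e-04, -9.37019697e-05,
       -1.31257348e-03,  1.58501466e-03, -5.18518986e-04]), 'tau': array([ 1.64767916e-04, -6.25450373e+01,  4.92552831e-02, -3.91607237e+01,
        1.62799854e-02,  9.91240988e-03, -5.11759808e-07]), 'position': array([0.23157042, 0.58004729, 0.20759922]), 'ee_rot': array([ 1.88744937e-01,  9.82025863e-01, -7.37417718e-04, -1.00194636e-04]), 'ft_force': array([-0.29961897,  0.52963504, -0.4600399 ]), 'torque': array([-0.04529726,  0.06136086,  0.0520039 ]), 'grasp_force': 0.0, 'grip_width': 0.9984729810168439}
top 350.97949820435525 350.97949820435525 248.8146704256638 195.57104166956807 [[0.0226, 0.9766, -0.2137, 0.305], [-0.9997, 0.022, -0.0051, -0.0703], [-0.0003, 0.2138, 0.9769, 1.1179], [0.0, 0.0, 0.0, 1.0]] ['img', 'fx', 'fy', 'cx', 'cy', 'extrinsics']
side 460.9640902899023 460.9640902899023 255.82923021314383 194.58970144497562 [[-0.9876, 0.0919, -0.1276, 0.369], [-0.1569, -0.6249, 0.7648, 0.9268], [-0.0095, 0.7753, 0.6316, 0.8698], [0.0, 0.0, 0.0, 1.0]] ['img', 'fx', 'fy', 'cx', 'cy', 'extrinsics']
```

View pics/top0.png

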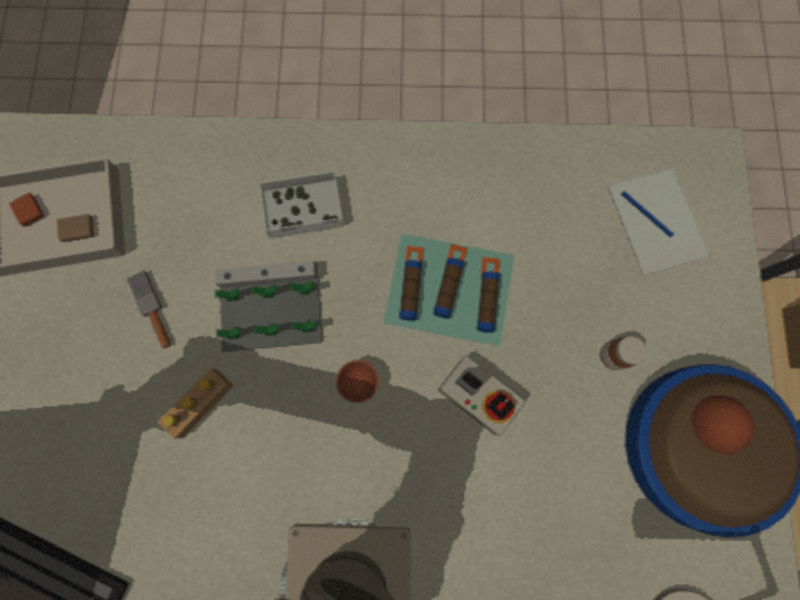

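View pics/side0.png

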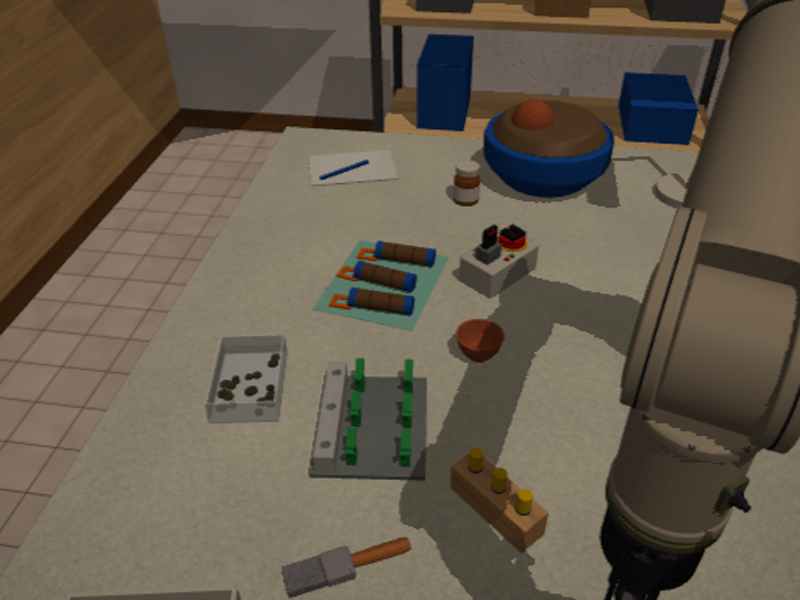

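The top view shows three tubes on the mat with their tabs away from the robot, at about (412,283), (450,281) and (488,294). The cradle is at (270,305), pin stand (195,403) and switch box (484,394). The side view agrees. Next I'll enlarge both.

Run:
```python
import cv2,pickle
t=pickle.load(open("top0.pkl","rb"))["img"][:,:,::-1];s=pickle.load(open("side0.pkl","rb"))["img"][:,:,::-1]
def g(a):return cv2.convertScaleAbs(a,alpha=1.5)
cv2.imwrite("pics/tc.png",cv2.resize(g(t[145:289,90:340]),None,fx=3.2,fy=3.2,interpolation=cv2.INTER_CUBIC))
cv2.imwrite("pics/sc.png",cv2.resize(g(s[140:355,190:360]),None,fx=2.79,fy=2.79,interpolation=cv2.INTER_CUBIC))
```

```text
(no output)
```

View pics/tc.png

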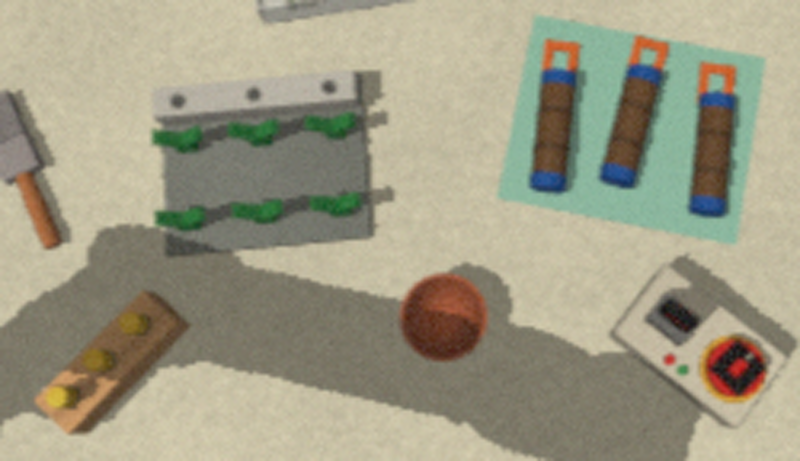

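View pics/sc.png

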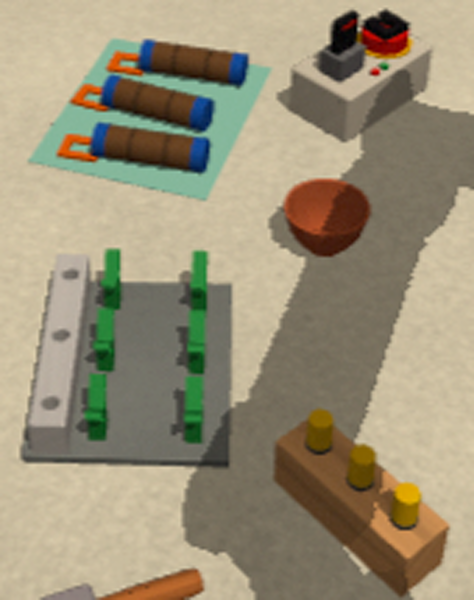

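Crops. Top view:
- Holes 2/1/0 at (177,101), (253,94), (329,88).
- Tube eyes at (561,59), (650,54), (717,81).
- Pin tops at (135,323), (98,360), (62,397).
- Switch near (737,367), key near (679,313).

The side view shows the same objects.

```bash
cat > h.py <<'E'
import numpy as np,pickle
from scipy.spatial.transform import Rotation as R
from scipy.optimize import least_squares
def ray(c,u,v,fish=False):
    a=np.array([(u-c["cx"])/c["fx"],(v-c["cy"])/c["fy"]])
    if fish:
        th=np.hypot(*a); d=np.array([*(a/th*np.sin(th) if th>1e-9 else a),np.cos(th)])
    else: d=np.array([*a,1.])
    E=c["extrinsics"]; return E[:3,3],E[:3,:3]@(d*[1,-1,-1])
def atz(c,u,v,z,fish=False):
    o,d=ray(c,u,v,fish); return o+d*(z-o[2])/d[2]
def tri(rs):
    A=0;b=0
    for o,d in rs:
        d=d/np.linalg.norm(d);P=np.eye(3)-np.outer(d,d);A=A+P;b=b+P@o
    return np.linalg.solve(A,b)
def proj(c,p,fish=False):
    E=c["extrinsics"];q=E[:3,:3].T@(np.asarray(p)-E[:3,3])*[1,-1,-1]
    if fish:
        r=np.hypot(q[0],q[1]);th=np.arctan2(r,q[2]);a=q[:2]/r*th
    else: a=q[:2]/q[2]
    return np.array([a[0]*c["fx"]+c["cx"],a[1]*c["fy"]+c["cy"]])
def yawq(yaw): # tool down; tool x axis at world yaw
    return R.from_euler("z",yaw)*R.from_euler("x",np.pi)
def go(o,p,yaw):
    """shift/turn in tool axes to world TCP p, tool-x yaw (mod pi nearest)"""
    Rc=R.from_quat(o["ee_rot"]);best=None
    for k in(-1,0,1):
        rv=(Rc.inv()*yawq(yaw+k*np.pi)).as_rotvec(degrees=True)
        if best is None or np.linalg.norm(rv)<np.linalg.norm(best):best=rv
    return (Rc.inv().apply(np.asarray(p)-o["position"])).round(4).tolist(),best.round(2).tolist()
E
python3 - <<'E'
from h import *
t=pickle.load(open("top0.pkl","rb"));s=pickle.load(open("side0.pkl","rb"))
T=lambda x,y:((x+.5)/3.2-.5+90,(y+.5)/3.2-.5+145); S=lambda x,y:((x+.5)/2.79-.5+190,(y+.5)/2.79-.5+140)
def b(n,a,c,z):
    print(n,"top@z",atz(t,*T(*a),z)[:2].round(4),"side@z",atz(s,*S(*c),z)[:2].round(4),"tri",tri([ray(t,*T(*a)),ray(s,*S(*c))]).round(4))
b("h2",(177,101),(51,402),.0455);b("h1",(253,94.5),(61,335),.0455);b("h0",(329,88),(70,273),.0455)
b("p0",(135,323),(320,415),.084);b("p1",(98,360),(362,451),.084);b("p2",(62,397),(406,490),.084)
b("eA",(561,59),(76,148),.005);b("eB",(650,54),(88,97),.005);b("eC",(717,81),(124,63),.005)
b("tailA",(548,180),(209,156),.018);b("tailB",(618,175),(208,111),.018);b("tailC",(708,205),(244,68),.018)
b("key",(680,314),(346,14),.128);b("sw",(738,366),(388,22),.088)
b("pot",(444,317),(327,205),.05)
E
```

```text
h2 top@z [0.5949 0.2654] side@z [0.5933 0.264 ] tri [0.5937 0.265  0.0468]
h1 top@z [0.6033 0.1907] side@z [0.6023 0.1903] tri [0.6027 0.1906 0.0459]
h0 top@z [0.6116 0.1158] side@z [0.6118 0.1146] tri [0.6114 0.1157 0.0465]
p0 top@z [0.3738 0.2737] side@z [0.3739 0.2765] tri [0.3739 0.2745 0.0816]
p1 top@z [0.3397 0.3042] side@z [0.3401 0.3061] tri [0.3399 0.3048 0.0823]
p2 top@z [0.3062 0.3333] side@z [0.3065 0.3365] tri [0.3062 0.3344 0.0812]
eA top@z [ 0.6598 -0.1155] side@z [ 0.6602 -0.1122] tri [ 0.6609 -0.1156  0.0021]
eB top@z [ 0.6673 -0.2076] side@z [ 0.6671 -0.2036] tri [ 0.6683 -0.208   0.0016]
eC top@z [ 0.6397 -0.2765] side@z [ 0.6397 -0.2746] tri [ 0.6402 -0.2768  0.0034]
tailA top@z [ 0.529  -0.1036] side@z [ 0.5151 -0.1038] tri [ 0.5217 -0.1033  0.02  ]
tailB top@z [ 0.5357 -0.1735] side@z [ 0.5272 -0.1805] tri [ 0.5301 -0.1727  0.0249]
tailC top@z [ 0.5073 -0.263 ] side@z [ 0.4982 -0.2665] tri [ 0.502  -0.262   0.0221]
key top@z [ 0.3894 -0.2177] side@z [ 0.3874 -0.2249] tri [ 0.3881 -0.2169  0.1333]
sw top@z [ 0.3473 -0.2756] side@z [ 0.3418 -0.2775] tri [ 0.3446 -0.275   0.0899]
pot top@z [ 0.3882 -0.0064] side@z [ 0.387  -0.0081] tri [ 0.3875 -0.0064  0.0515]
```

All the heights, spacings and sizes check out: holes 75 mm apart, key to switch 72 mm. Next I'll move the wrist over the cradle.

Run:
```python
from h import *; from workcell import *
print(go(get_obs(),[.50,.20,.26],np.radians(186.65)))
```

```text
([-0.3902, -0.2536, -0.0519], [-0.07, -0.01, -28.41])
```

Call:
carry_out:
  motion:
    - {"xyz": [-0.39,-0.254,-0.052],"angular": [0,0,-28.4]}
    - {"xyz": [-0.39,-0.254,-0.052],"angular": [0,0,-28.4]}
    - {"xyz": [-0.39,-0.254,-0.052],"angular": [0,0,-28.4]}
    - {"xyz": [-0.39,-0.254,-0.052],"angular": [0,0,-28.4]}
    - {"xyz": [-0.39,-0.254,-0.052],"angular": [0,0,-28.4]}
    - {"xyz": [-0.39,-0.254,-0.052],"angular": [0,0,-28.4]}
    - {"xyz": [-0.39,-0.254,-0.052],"angular": [0,0,-28.4]}
    - {"xyz": [-0.39,-0.254,-0.052],"angular": [0,0,-28.4]}
    - {"xyz": [-0.39,-0.254,-0.052],"angular": [0,0,-28.4]}
    - {"xyz": [-0.39,-0.254,-0.052],"angular": [0,0,-28.4]}
    - {"xyz": [-0.39,-0.254,-0.052],"angular": [0,0,-28.4]}
    - {"xyz": [-0.39,-0.254,-0.052],"angular": [0,0,-28.4]}
  hand: 0.65

```text
clock: 1.3
position: [0.4994, 0.2002, 0.26]
ee_rot: [-0.058, 0.998, 0.0, -0.0]
ft_force: [-1.1, 0.4, -0.3]
grip_width: 0.649
grasp_force: 0.0
```

Run:
```python
from h import *; from workcell import *
import cv2
o=get_obs();print(o["position"],o["joint_pos"].round(2),np.degrees(2*np.arctan2(o["ee_rot"][1],o["ee_rot"][0])))
c=camera("wrist");pickle.dump(c,open("w1.pkl","wb"));print(c["fx"],c["cx"],c["cy"],c["extrinsics"].round(3))
cv2.imwrite("pics/w1.png",cv2.convertScaleAbs(cv2.resize(c["img"][:,:,::-1],(800,600),interpolation=cv2.INTER_CUBIC),alpha=1.5))
```

```text
[0.4994153  0.20021938 0.26000421] [-0.65  0.11  0.2   1.62 -0.02  1.41  1.24] 186.62064042078367
297.3186396354542 253.04233387252793 190.24981738558338 [[-0.114 -0.954 -0.277  0.429]
 [ 0.993 -0.11  -0.032  0.192]
 [ 0.001 -0.278  0.96   0.425]
 [ 0.     0.     0.     1.   ]]
```

View pics/w1.png

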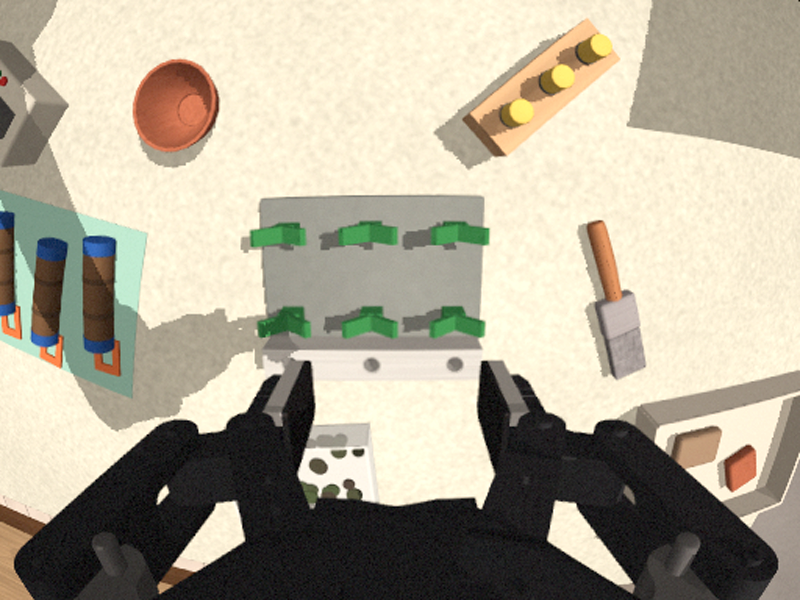

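The wrist view shows holes 1 and 2 at (372,364) and (455,364), and pin tops near (517,110), (558,76), (596,45). The nearest tube has its eye at (109,358). I'll cross-check these against the earlier numbers.

Run:
```python
from h import *; from workcell import *
w=pickle.load(open("w1.pkl","rb"));k=512/800
P=lambda x,y:((x+.5)*k-.5,(y+.5)*k-.5)
for n,p,z in[("h1",(372,364.5),.0455),("h2",(455,364),.0455),("p0",(517,110),.084),("p1",(558,76),.084),("p2",(596,45),.084),("eA",(109,358),.005),("eB",(51,349),.005),("plate corner",(484,197),.01),("platecorner",(261,199),.01)]:
    print(n,atz(w,*P(*p),z,True).round(4))
o=get_obs()
A=np.array([.660,-.1145]);yA=np.arctan2(-.0115,.135)
c=A-.078*np.array([np.cos(yA),np.sin(yA)]);print("A",c,np.degrees(yA))
print(go(o,[*c,.12],yA))
```

```text
h1 [0.6028 0.1906 0.0455]
h2 [0.5941 0.2646 0.0455]
p0 [0.3742 0.2755 0.084 ]
p1 [0.3412 0.3045 0.084 ]
p2 [0.308  0.3335 0.084 ]
eA [ 0.6586 -0.1105  0.005 ]
eB [ 0.6628 -0.2038  0.005 ]
plate corner [0.4459 0.2738 0.01  ]
platecorner [0.4694 0.0727 0.01  ]
A [ 0.58228147 -0.10787953] -4.868996974092569
([-0.0467, -0.3166, 0.1398], [0.01, -0.05, 11.59])
```

Run:
```python
from h import *; from workcell import *
print(go(get_obs(),[.45,-.195,.27],np.radians(172)))
```

```text
([0.095, -0.3876, -0.0101], [0.01, -0.05, 14.72])
```

Call:
carry_out:
  motion:
    - {"xyz": [0.095,-0.388,-0.01],"angular": [0,0,14.7]}
    - {"xyz": [0.095,-0.388,-0.01],"angular": [0,0,14.7]}
    - {"xyz": [0.095,-0.388,-0.01],"angular": [0,0,14.7]}
    - {"xyz": [0.095,-0.388,-0.01],"angular": [0,0,14.7]}
    - {"xyz": [0.095,-0.388,-0.01],"angular": [0,0,14.7]}
    - {"xyz": [0.095,-0.388,-0.01],"angular": [0,0,14.7]}
    - {"xyz": [0.095,-0.388,-0.01],"angular": [0,0,14.7]}
    - {"xyz": [0.095,-0.388,-0.01],"angular": [0,0,14.7]}
    - {"xyz": [0.095,-0.388,-0.01],"angular": [0,0,14.7]}
    - {"xyz": [0.095,-0.388,-0.01],"angular": [0,0,14.7]}
    - {"xyz": [0.095,-0.388,-0.01],"angular": [0,0,14.7]}
  hand: 1.0

```text
clock: 2.45
position: [0.4508, -0.1942, 0.2701]
ee_rot: [0.069, 0.998, 0.0, -0.0]
ft_force: [0.1, -0.6, -0.0]
grip_width: 0.999
grasp_force: 0.0
```

Run:
```python
from h import *; from workcell import *
import cv2
o=get_obs();print(o["position"],o["joint_pos"].round(2),np.degrees(2*np.arctan2(o["ee_rot"][1],o["ee_rot"][0])))
c=camera("wrist");pickle.dump(c,open("w2.pkl","wb"))
cv2.imwrite("pics/w2.png",cv2.convertScaleAbs(cv2.resize(c["img"][:,:,::-1],(800,600),interpolation=cv2.INTER_CUBIC),alpha=1.5))
```

```text
[ 0.45081896 -0.19415212  0.27009315] [-0.29 -0.02  0.6   1.73  0.01  1.43  1.74] 172.13755585782178
```

View pics/w2.png

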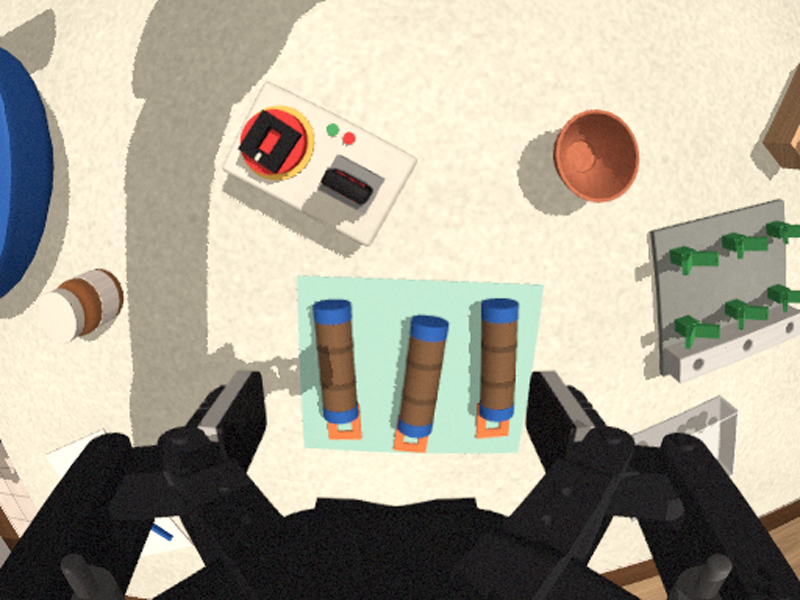

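The view is clear. The tubes' outer tab ends are at A (492,437), B (409,450), C (345,438). Silhouette mid-lines run (500,311)-(497,412), (430,327)-(416,428) and (333,310)-(341,414). The switch slot is at (269,144).

Run:
```python
from h import *; from workcell import *
w=pickle.load(open("w2.pkl","rb"));k=512/800
P=lambda x,y:((x+.5)*k-.5,(y+.5)*k-.5)
f=lambda p,z:atz(w,*P(*p),z,True)
o=get_obs()
for n,r,fr,eye,end in[("A",(500,311),(497,412),(491,427),(492,437)),("B",(430,327),(416,428),(411,441),(409,450)),("C",(333,310),(341,414),(344,427),(345,438))]:
    a=f(r,.018)[:2];b=f(fr,.018)[:2];e=f(end,.005)[:2];d=(b-a)/np.linalg.norm(b-a)
    s=np.dot(e-a,d)-.100; c=a+d*s; y=np.arctan2(d[1],d[0])
    print(n,"c",c.round(4),"yaw",np.degrees(y).round(2),"eye",f(eye,.005)[:2].round(4),"pred eye",(c+.078*d).round(4),"end off-axis",np.cross(d,e-a).round(4),"pred tail",(c-.06*d).round(4))
    print(go(o,[*c,.10],y))
```

```text
A c [ 0.5792 -0.1082] yaw -4.78 eye [ 0.6652 -0.1184] pred eye [ 0.657  -0.1147] end off-axis -0.0014 pred tail [ 0.5194 -0.1032]
([-0.1155, 0.1027, 0.1701], [0.03, -0.02, -3.07])
B c [ 0.5844 -0.185 ] yaw -13.7 eye [ 0.669  -0.2076] pred eye [ 0.6601 -0.2035] end off-axis -0.0027 pred tail [ 0.5261 -0.1708]
([-0.1311, 0.0273, 0.1701], [0.02, -0.02, 5.85])
C c [ 0.5563 -0.2677] yaw -6.52 eye [ 0.6413 -0.2773] pred eye [ 0.6338 -0.2766] end off-axis 0.0001 pred tail [ 0.4967 -0.2609]
([-0.1146, -0.0585, 0.1701], [0.03, -0.02, -1.33])<stdin>:9: DeprecationWarning: Arrays of 2-dimensional vectors are deprecated. Use arrays of 3-dimensional vectors instead. (deprecated in NumPy 2.0)
```

Call:
carry_out:
  motion:
    - {"xyz": [-0.117,0.103,0.15],"angular": [0,0,-3.1]}
    - {"xyz": [-0.117,0.103,0.15],"angular": [0,0,-3.1]}
    - {"xyz": [-0.117,0.103,0.15],"angular": [0,0,-3.1]}
    - {"xyz": [-0.117,0.103,0.15],"angular": [0,0,-3.1]}
    - {"xyz": [-0.117,0.103,0.18],"angular": [0,0,-3.1]}
    - {"xyz": [-0.117,0.103,0.22],"angular": [0,0,-3.1]}
    - {"xyz": [-0.117,0.103,0.25],"angular": [0,0,-3.1]}
    - {"xyz": [-0.117,0.103,0.265],"angular": [0,0,-3.1]}
    - {"xyz": [-0.117,0.103,0.267],"angular": [0,0,-3.1]}
    - {"xyz": [-0.117,0.103,0.267],"angular": [0,0,-3.1]}
  hand: 0.65

```text
clock: 3.5
position: [0.5812, -0.1102, 0.0043]
ee_rot: [0.043, 0.999, 0.0, 0.0]
ft_force: [0.8, -0.1, -0.7]
grip_width: 0.646
grasp_force: 0.0
```

Call:
carry_out:
  motion:
    - {"xyz": [0,0,0],"angular": [0,0,0]}
    - {"xyz": [0,0,0],"angular": [0,0,0]}
    - {"xyz": [0,0,0],"angular": [0,0,0]}
    - {"xyz": [0,0,0],"angular": [0,0,0]}
    - {"xyz": [0,0,0],"angular": [0,0,0]}
    - {"xyz": [0,0,0],"angular": [0,0,0]}
  hand: 0
  grip_force: 50

```text
clock: 4.1
position: [0.5829, -0.1107, 0.0075]
ee_rot: [0.043, 0.999, 0.001, 0.003]
ft_force: [-7.9, 2.4, 28.5]
grip_width: 0.236
grasp_force: 42.4
```

Run:
```python
from h import *; from workcell import *
o=get_obs();print(o["position"],o["grip_width"],o["grasp_force"],o["joint_pos"].round(2),np.degrees(2*np.arctan2(o["ee_rot"][1],o["ee_rot"][0])))
y=np.radians(6.65);x=np.array([np.cos(y),np.sin(y)]);n=np.array([-x[1],x[0]]);c=np.array([.6028,.1906])-.078*x
o["position"]=o["position"]+[0,0,.16]
for L in(0,1,2):
    p=c+n*.075*(L-1);print(L,p.round(4),go(o,[*p,.163],y))
```

```text
[ 0.58294496 -0.11067952  0.00751172] 0.23575060195377567 42.40324079990387 [-0.28  0.49  0.49  1.78 -0.28  0.94  1.81] 175.0404733954108
0 [0.534  0.1071] ([0.0676, 0.2127, 0.0045], [0.07, 0.3, -11.61])
1 [0.5253 0.1816] ([0.0827, 0.2862, 0.0046], [0.07, 0.3, -11.61])
2 [0.5166 0.2561] ([0.0978, 0.3596, 0.0047], [0.07, 0.3, -11.61])
```

Run:
```python
from workcell import *
import cv2
c=camera("wrist")
cv2.imwrite("pics/w3.png",cv2.convertScaleAbs(cv2.resize(c["img"][200:384,120:400,::-1],None,fx=2.8,fy=2.8,interpolation=cv2.INTER_CUBIC),alpha=1.5))
o=get_obs();print(o["grip_width"],o["grasp_force"],o["ft_force"])
```

```text
0.2416694251584852 42.40246832370758 [-8.14021836  2.20112434 28.96636605]
```

View pics/w3.png

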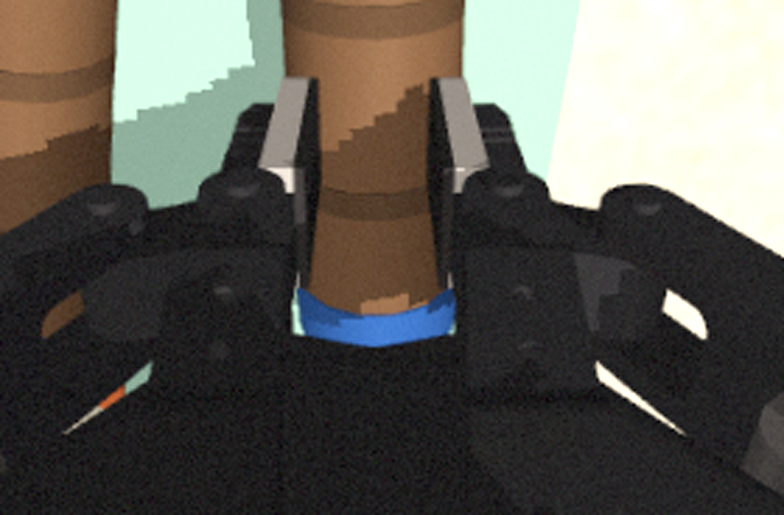

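The pads look closer together (about 20 mm) than the tube is thick, and the force is upward. I'll project candidate fingertip heights into the picture to see where they really are.

Run:
```python
from h import *; from workcell import *
c=camera("wrist");o=get_obs();r=R.from_quat(o["ee_rot"])
pr=lambda p:((proj(c,o["position"]+r.apply(p),True)-[120,200]+.5)*2.8-.5).round(0)
for z in(0,-.01,-.02,-.03):
  for x in(-.011,.011):
    print(z,x,[pr([x,y,z]).tolist() for y in(-.018,-.01,0,.01,.018)])
```

```text
0 -0.011 [[294.0, 121.0], [330.0, 122.0], [375.0, 122.0], [420.0, 122.0], [456.0, 121.0]]
0 0.011 [[290.0, 28.0], [328.0, 28.0], [375.0, 28.0], [422.0, 28.0], [460.0, 28.0]]
-0.01 -0.011 [[290.0, 142.0], [327.0, 143.0], [375.0, 143.0], [423.0, 143.0], [461.0, 142.0]]
-0.01 0.011 [[285.0, 45.0], [325.0, 45.0], [375.0, 45.0], [425.0, 45.0], [465.0, 45.0]]
-0.02 -0.011 [[285.0, 166.0], [325.0, 166.0], [375.0, 166.0], [426.0, 166.0], [466.0, 165.0]]
-0.02 0.011 [[280.0, 64.0], [322.0, 64.0], [375.0, 64.0], [428.0, 64.0], [470.0, 64.0]]
-0.03 -0.011 [[280.0, 191.0], [322.0, 192.0], [375.0, 192.0], [429.0, 192.0], [471.0, 191.0]]
-0.03 0.011 [[274.0, 86.0], [319.0, 86.0], [375.0, 86.0], [432.0, 86.0], [477.0, 85.0]]
```

The visible pad tips project to about 28 mm behind the TCP, and the grip is on the tube's upper part. I'll open and probe downward in small force-checked steps.

Call:
carry_out:
  motion:
    - {"xyz": [0,0,0],"angular": [0,0,0]}
    - {"xyz": [0,0,0],"angular": [0,0,0]}
    - {"xyz": [0,0,0],"angular": [0,0,0]}
    - {"xyz": [0,0,0],"angular": [0,0,0]}
    - {"xyz": [0,0,0],"angular": [0,0,0]}
    - {"xyz": [0,0,0.002],"angular": [0,0,0]}
    - {"xyz": [0,0,0.002],"angular": [0,0,0]}
  hand: 0.65

```text
clock: 4.9
position: [0.5803, -0.1108, 0.001]
ee_rot: [0.043, 0.999, 0.0, -0.0]
ft_force: [0.7, -0.0, -0.5]
grip_width: 0.65
grasp_force: 0.0
```

Call:
carry_out:
  motion:
    - {"xyz": [0,0,0.003],"angular": [0,0,0]}
    - {"xyz": [0,0,0.003],"angular": [0,0,0]}

```text
clock: 5.1
position: [0.5802, -0.1107, -0.0021]
ee_rot: [0.043, 0.999, 0.0, -0.0]
ft_force: [-0.4, 0.4, -0.4]
grip_width: 0.648
grasp_force: 0.0
```

Run:
```python
from h import *; from workcell import *
import cv2
o=get_obs();print(o["position"],o["ft_force"],o["grip_width"])
s=camera("side")
r=R.from_quat(o["ee_rot"])
print([proj(s,o["position"]+r.apply([.011,y,0])).round(0).tolist() for y in(-.028,.028)])
u,v=proj(s,o["position"]).astype(int)
cv2.imwrite("pics/s2.png",cv2.convertScaleAbs(cv2.resize(s["img"][v-60:v+40,u-65:u+65,::-1],None,fx=6,fy=6,interpolation=cv2.INTER_CUBIC),alpha=1.6));print(u,v)
w=camera("wrist");print([((proj(w,o["position"]+r.apply([.011,y,0]),True)+.5)/.64).tolist() for y in (-.028,.028)])
```

```text
[ 0.58022733 -0.11069928 -0.00211126] [-0.40198928  0.42693035 -0.3978244 ] 0.6478294093076536
[[249.0, 192.0], [244.0, 204.0]]
243 197
[[323.84343911259487, 327.9375294827993], [470.59500170036284, 327.8022706923295]]
```

View pics/s2.png

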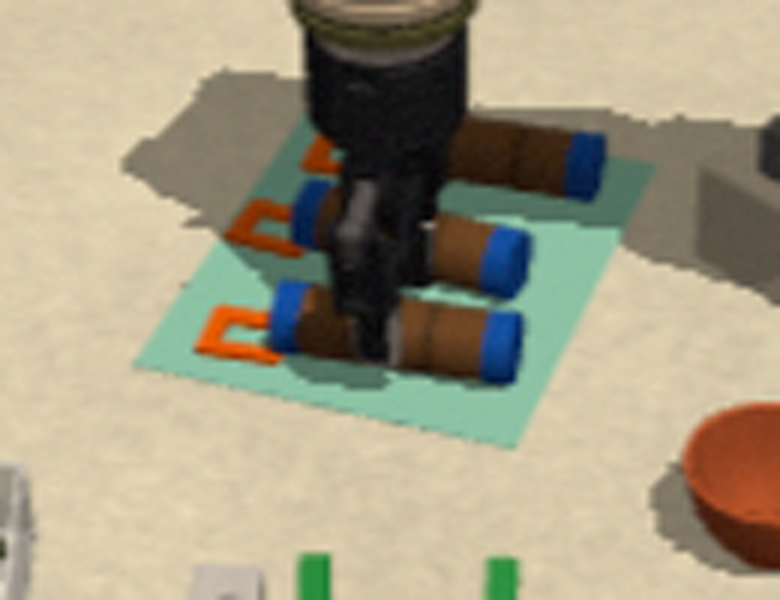

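The side picture confirms it: the finger tip is at (375,358), where a tip at the TCP would show at (396,402). The fingers therefore end about 25 mm short of the reported TCP. I'll go lower by that amount, watching the force.

Call:
carry_out:
  motion:
    - {"xyz": [0,0,0.004],"angular": [0,0,0]}
    - {"xyz": [0,0,0.008],"angular": [0,0,0]}
    - {"xyz": [0,0,0.01],"angular": [0,0,0]}
    - {"xyz": [0,0,0.01],"angular": [0,0,0]}

```text
clock: 5.6
position: [0.5802, -0.1107, -0.0121]
ee_rot: [0.043, 0.999, 0.0, -0.0]
ft_force: [0.8, -0.3, -0.1]
grip_width: 0.648
grasp_force: 0.0
```

Call:
carry_out:
  motion:
    - {"xyz": [0,0,0.002],"angular": [0,0,0]}
    - {"xyz": [0,0,0.004],"angular": [0,0,0]}
    - {"xyz": [0,0,0.006],"angular": [0,0,0]}
    - {"xyz": [0,0,0.006],"angular": [0,0,0]}

```text
clock: 6.0
position: [0.5803, -0.1107, -0.0179]
ee_rot: [0.043, 0.999, 0.0, -0.0]
ft_force: [-0.8, -0.2, -0.5]
grip_width: 0.647
grasp_force: 0.0
```

Call:
carry_out:
  motion:
    - {"xyz": [0,0,0],"angular": [0,0,0]}
    - {"xyz": [0,0,0],"angular": [0,0,0]}
    - {"xyz": [0,0,0],"angular": [0,0,0]}
    - {"xyz": [0,0,0],"angular": [0,0,0]}
    - {"xyz": [0,0,0],"angular": [0,0,0]}
  hand: 0
  grip_force: 50

```text
clock: 6.5
position: [0.5807, -0.1108, -0.0173]
ee_rot: [0.043, 0.999, 0.0, 0.0]
ft_force: [-2.2, 0.6, 5.4]
grip_width: 0.404
grasp_force: 49.9
```

Width 0.404 with a slight upward force means the grip is still a bit above the axis. I'll open and go 8 mm lower.

Call:
carry_out:
  motion:
    - {"xyz": [0,0,0],"angular": [0,0,0]}
    - {"xyz": [0,0,0],"angular": [0,0,0]}
    - {"xyz": [0,0,0],"angular": [0,0,0]}
    - {"xyz": [0,0,0.003],"angular": [0,0,0]}
    - {"xyz": [0,0,0.006],"angular": [0,0,0]}
    - {"xyz": [0,0,0.008],"angular": [0,0,0]}
    - {"xyz": [0,0,0.008],"angular": [0,0,0]}
  hand: 0.65

```text
clock: 7.2
position: [0.5802, -0.1108, -0.0261]
ee_rot: [0.043, 0.999, 0.0, -0.0]
ft_force: [0.6, 0.4, -1.2]
grip_width: 0.649
grasp_force: 0.0
```

Call:
carry_out:
  motion:
    - {"xyz": [0,0,0],"angular": [0,0,0]}
    - {"xyz": [0,0,0],"angular": [0,0,0]}
    - {"xyz": [0,0,0],"angular": [0,0,0]}
    - {"xyz": [0,0,0],"angular": [0,0,0]}
    - {"xyz": [0,0,0],"angular": [0,0,0]}
  hand: 0
  grip_force: 50

```text
clock: 7.7
position: [0.5824, -0.1114, -0.0236]
ee_rot: [0.043, 0.999, -0.0, 0.002]
ft_force: [-1.9, 0.2, 14.2]
grip_width: 0.407
grasp_force: 54.5
```

Now the fingertips just touch the table, so they end 23.6 mm short of the TCP at this opening. The grip is firm. Lifting.

Call:
carry_out:
  motion:
    - {"xyz": [0,0,-0.02],"angular": [0,0,0]}
    - {"xyz": [0,0,-0.06],"angular": [0,0,0]}
    - {"xyz": [0,0,-0.1],"angular": [0,0,0]}
    - {"xyz": [0,0,-0.14],"angular": [0,0,0]}
    - {"xyz": [0,0,-0.15],"angular": [0,0,0]}
    - {"xyz": [0,0,-0.15],"angular": [0,0,0]}

```text
clock: 8.3
position: [0.5814, -0.1108, 0.1257]
ee_rot: [0.043, 0.999, 0.0, 0.001]
ft_force: [-0.0, -0.2, -3.8]
grip_width: 0.403
grasp_force: 50.5
```

```bash
cat >> h.py <<'E'
CY=np.radians(6.65);CX=np.array([np.cos(CY),np.sin(CY)]);CN=np.array([-CX[1],CX[0]]);H1=np.array([.6028,.1906])
def seat(L,off=0): return H1+CX*(off-.078)+CN*.075*(L-1)
def hole(L): return H1+CN*.075*(L-1)
E
python3 - <<'E'
from h import *; from workcell import *
import cv2
o=get_obs();print(o["position"],o["grip_width"],o["grasp_force"],o["ft_force"],np.degrees(2*np.arctan2(o["ee_rot"][1],o["ee_rot"][0])))
print("lane2",seat(2),go(o,[*seat(2,.002),o["position"][2]],CY), o["position"][2]-.0224)
w=camera("wrist");r=R.from_quat(o["ee_rot"])
cv2.imwrite("pics/w4.png",cv2.convertScaleAbs(cv2.resize(w["img"][:,:,::-1],(800,600),interpolation=cv2.INTER_CUBIC),alpha=1.5));pickle.dump(w,open("w4.pkl","wb"))
E
```

```text
[ 0.58135643 -0.11082753  0.12566042] 0.4033617962031279 50.54389536380768 [-0.02941368 -0.19109833 -3.77919443] 175.04513581207434
lane2 [0.51663948 0.2560627 ] ([0.0942, 0.3603, -0.0], [0.02, 0.16, -11.6]) 0.10326041622120832
```

View pics/w4.png

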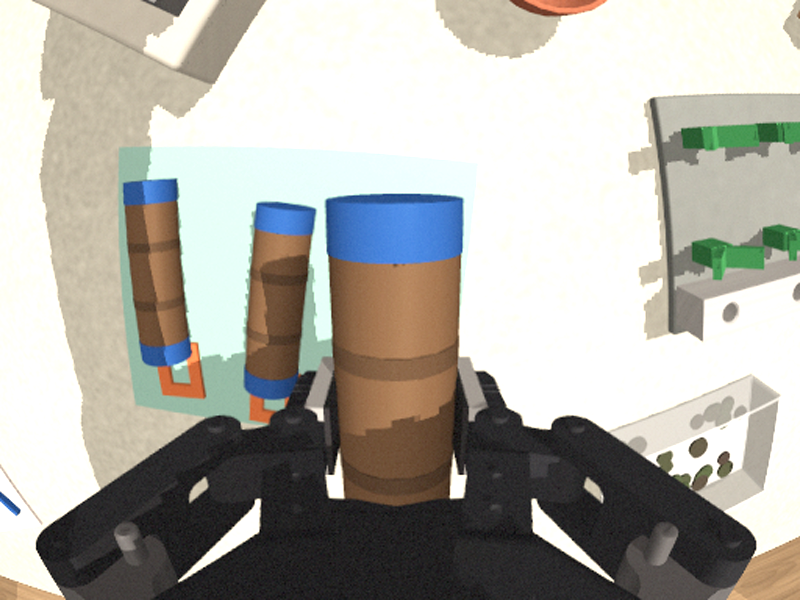

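The tube hangs level between the pads. Its rear top rim is at about (395,206). I'll use that to get its lengthwise offset in the hand.

Run:
```python
from h import *; from workcell import *
w=pickle.load(open("w4.pkl","rb"));o=get_obs();r=R.from_quat(o["ee_rot"])
for v in(200,206):
    p=atz(w,395.5*.64-.5,(v+.5)*.64-.5,o["position"][2]+.0236+.036,True);q=r.inv().apply(p-o["position"]);print(v,p,q,"tube centre along tube x rel TCP:",-(q[0]-.06))
```

```text
200 [ 0.51819121 -0.10588243  0.18337662] [ 0.06228674 -0.00064915 -0.059586  ] tube centre along tube x rel TCP: -0.0022867359291045275
206 [ 0.51958106 -0.10600432  0.18337662] [ 0.06089155 -0.0006507  -0.05958632] tube centre along tube x rel TCP: -0.0008915524783173479
```

Call:
carry_out:
  motion:
    - {"xyz": [0.03,0.12,-0.03],"angular": [0,0,-4]}
    - {"xyz": [0.06,0.24,-0.03],"angular": [0,0,-8]}
    - {"xyz": [0.094,0.36,-0.03],"angular": [0,0,-11.6]}
    - {"xyz": [0.094,0.36,-0.03],"angular": [0,0,-11.6]}
    - {"xyz": [0.094,0.36,-0.03],"angular": [0,0,-11.6]}
    - {"xyz": [0.094,0.36,-0.03],"angular": [0,0,-11.6]}
    - {"xyz": [0.094,0.36,-0.03],"angular": [0,0,-11.6]}
    - {"xyz": [0.094,0.36,-0.03],"angular": [0,0,-11.6]}
    - {"xyz": [0.094,0.36,-0.03],"angular": [0,0,-11.6]}
    - {"xyz": [0.094,0.36,-0.03],"angular": [0,0,-11.6]}

```text
clock: 9.35
position: [0.5169, 0.2556, 0.152]
ee_rot: [-0.058, 0.998, -0.001, -0.002]
ft_force: [1.2, -1.1, -2.3]
grip_width: 0.404
grasp_force: 50.7
```

Run:
```python
from h import *; from workcell import *
o=get_obs();print(o["position"],o["grip_width"])
for off in(-.003,0,.002):print(off,go(o,[*seat(2,off),.0234],CY))
```

```text
[0.51692118 0.25556261 0.15204146] 0.403908674771624
-0.003 ([0.0028, 0.0008, 0.1286], [-0.11, -0.19, 0.05])
0 ([-0.0002, 0.0008, 0.1286], [-0.11, -0.19, 0.05])
0.002 ([-0.0022, 0.0008, 0.1286], [-0.11, -0.19, 0.05])
```

Call:
carry_out:
  motion:
    - {"xyz": [-0.002,0.001,0.04],"angular": [0,0,0]}
    - {"xyz": [-0.002,0.001,0.08],"angular": [0,0,0]}
    - {"xyz": [-0.002,0.001,0.1],"angular": [0,0,0]}
    - {"xyz": [-0.002,0.001,0.115],"angular": [0,0,0]}
    - {"xyz": [-0.002,0.001,0.123],"angular": [0,0,0]}
    - {"xyz": [-0.002,0.001,0.127],"angular": [0,0,0]}
    - {"xyz": [-0.002,0.001,0.129],"angular": [0,0,0]}
    - {"xyz": [-0.002,0.001,0.129],"angular": [0,0,0]}

```text
clock: 10.15
position: [0.5204, 0.2574, 0.0261]
ee_rot: [-0.058, 0.998, 0.0, 0.001]
ft_force: [1.0, -1.3, -1.7]
grip_width: 0.402
grasp_force: 50.7
```

Call:
carry_out:
  motion:
    - {"xyz": [0,0,0],"angular": [0,0,0]}
    - {"xyz": [0,0,0],"angular": [0,0,0]}

```text
clock: 10.35
position: [0.5202, 0.2575, 0.0261]
ee_rot: [-0.058, 0.998, 0.0, 0.0]
ft_force: [-0.1, 0.2, -2.5]
grip_width: 0.406
grasp_force: 50.7
```

Call:
carry_out:
  motion:
    - {"xyz": [0.0022,-0.0011,0.001],"angular": [0,0,0]}
    - {"xyz": [0.0022,-0.0011,0.003],"angular": [0,0,0]}
    - {"xyz": [0.0022,-0.0011,0.004],"angular": [0,0,0]}
    - {"xyz": [0.0022,-0.0011,0.004],"angular": [0,0,0]}

```text
clock: 10.75
position: [0.5181, 0.2552, 0.0223]
ee_rot: [-0.057, 0.998, -0.0, 0.0]
ft_force: [-4.7, -3.5, 10.3]
grip_width: 0.404
grasp_force: 51.9
```

Call:
carry_out:
  motion:
    - {"xyz": [0,0,0],"angular": [0,0,0]}
    - {"xyz": [0,0,0],"angular": [0,0,0]}
    - {"xyz": [0,0,0],"angular": [0,0,0]}
    - {"xyz": [0,0,0],"angular": [0,0,0]}
    - {"xyz": [0,0,-0.02],"angular": [0,0,0]}
    - {"xyz": [0,0,-0.06],"angular": [0,0,0]}
    - {"xyz": [0,0,-0.11],"angular": [0,0,0]}
    - {"xyz": [0,0,-0.14],"angular": [0,0,0]}
    - {"xyz": [0,0,-0.14],"angular": [0,0,0]}
  hand: 0.65

```text
clock: 11.65
position: [0.5202, 0.2571, 0.1664]
ee_rot: [-0.058, 0.998, 0.002, 0.003]
ft_force: [0.6, -0.2, 0.1]
grip_width: 0.649
grasp_force: 0.0
```

```bash
cat >> h.py <<'E'
import cv2
def orange(c):
    h=cv2.cvtColor(c["img"],cv2.COLOR_RGB2HSV);m=cv2.inRange(h,(5,170,90),(14,255,255))
    n,l,st,ce=cv2.connectedComponentsWithStats(m)
    return [(st[i,4],atz(c,*ce[i],.005)[:2].round(4).tolist(),ce[i].round(1).tolist()) for i in range(1,n) if st[i,4]>15]
E
python3 - <<'E'
from h import *; from workcell import *
o=get_obs();print(o["position"],o["joint_pos"].round(2))
t0=pickle.load(open("top0.pkl","rb"));print("before",orange(t0))
t=camera("top");pickle.dump(t,open("top1.pkl","wb"));print("now",orange(t))
w=camera("wrist");pickle.dump(w,open("w5.pkl","wb"))
a=cv2.resize(w["img"][:,:,::-1],(533,400));b=cv2.resize(t["img"][145:245,90:340,::-1],(800,320),interpolation=cv2.INTER_CUBIC)
a=cv2.copyMakeBorder(a[:280],0,0,0,267,0)
cv2.imwrite("pics/m5.png",cv2.convertScaleAbs(np.vstack([a,b]),alpha=1.5))
E
```

```text
[0.52016449 0.25709976 0.16640961] [-0.81  0.26  0.32  1.67 -0.09  1.23  1.22]
before [(np.int32(37), [0.6718, -0.207], [292.6, 160.2]), (np.int32(35), [0.666, -0.1156], [265.0, 161.3]), (np.int32(43), [0.6453, -0.2766], [313.7, 168.3])]
now [(np.int32(35), [0.6726, -0.2072], [292.7, 160.0]), (np.int32(43), [0.6447, -0.2762], [313.6, 168.5]), (np.int32(36), [0.6168, 0.2707], [147.5, 173.1])]
```

View pics/m5.png

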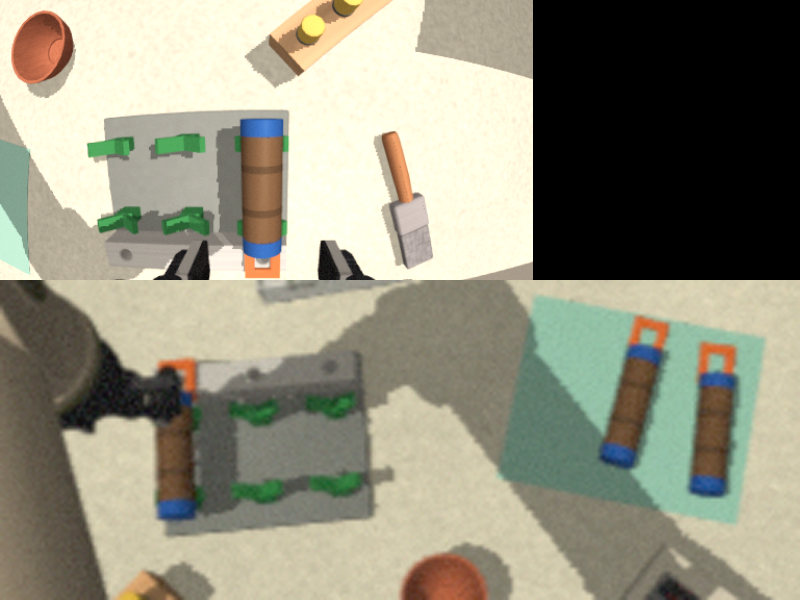

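Tube A sits in lane 2 with its tab on the bar, and the other two have not moved. Next is tube B.

Run:
```python
from h import *; from workcell import *
print(go(get_obs(),[.5882,-.1855,.10],np.radians(-13.7)))
```

```text
([-0.0186, -0.4468, 0.0613], [0.05, 0.04, 20.35])
```

Call:
carry_out:
  motion:
    - {"xyz": [-0.019,-0.447,0.04],"angular": [0,0,20.3]}
    - {"xyz": [-0.019,-0.447,0.04],"angular": [0,0,20.3]}
    - {"xyz": [-0.019,-0.447,0.04],"angular": [0,0,20.3]}
    - {"xyz": [-0.019,-0.447,0.04],"angular": [0,0,20.3]}
    - {"xyz": [-0.019,-0.447,0.04],"angular": [0,0,20.3]}
    - {"xyz": [-0.019,-0.447,0.04],"angular": [0,0,20.3]}
    - {"xyz": [-0.019,-0.447,0.04],"angular": [0,0,20.3]}
    - {"xyz": [-0.019,-0.447,0.04],"angular": [0,0,20.3]}
    - {"xyz": [-0.019,-0.447,0.04],"angular": [0,0,20.3]}
    - {"xyz": [-0.019,-0.447,0.061],"angular": [0,0,20.3]}
    - {"xyz": [-0.019,-0.447,0.061],"angular": [0,0,20.3]}
    - {"xyz": [-0.019,-0.447,0.061],"angular": [0,0,20.3]}
  hand: 0.65

```text
clock: 12.95
position: [0.5876, -0.1846, 0.0991]
ee_rot: [0.118, 0.993, 0.0, -0.001]
ft_force: [0.8, -0.2, 1.4]
grip_width: 0.65
grasp_force: 0.0
```

Run:
```python
from h import *; from workcell import *
o=get_obs();print(o["position"],o["joint_pos"].round(2));print(go(o,[.5882,-.1855,-.018],np.radians(-13.7)))
w=camera("wrist");h=cv2.cvtColor(w["img"],cv2.COLOR_RGB2HSV)
m=cv2.inRange(h,(100,150,60),(125,255,255));n,l,st,ce=cv2.connectedComponentsWithStats(m)
for i in range(1,n):
    if st[i,4]>60: print(st[i,4],ce[i],"rear rim",atz(w,ce[i][0],st[i,1],.02,True).round(4))
```

```text
[ 0.58764138 -0.18459402  0.09911315] [-0.22  0.44  0.58  1.64 -0.26  1.14  1.76]
([-0.0011, -0.0008, 0.1171], [0.01, -0.17, 0.1])
640 [142.540625  121.1015625] rear rim [ 0.4962 -0.2594  0.02  ]
762 [250.99343832 127.38845144] rear rim [ 0.5282 -0.1722  0.02  ]
342 [163.79824561 240.43859649] rear rim [ 0.6032 -0.2734  0.02  ]
507 [249.765286   251.45364892] rear rim [ 0.6333 -0.1991  0.02  ]
133 [  9.89473684 335.0075188 ] rear rim [ 0.7078 -0.5962  0.02  ]
```

Call:
carry_out:
  motion:
    - {"xyz": [-0.001,-0.001,0.04],"angular": [0,0,0]}
    - {"xyz": [-0.001,-0.001,0.08],"angular": [0,0,0]}
    - {"xyz": [-0.001,-0.001,0.105],"angular": [0,0,0]}
    - {"xyz": [-0.001,-0.001,0.117],"angular": [0,0,0]}
    - {"xyz": [-0.001,-0.001,0.118],"angular": [0,0,0]}
    - {"xyz": [-0.001,-0.001,0.118],"angular": [0,0,0]}

```text
clock: 13.6
position: [0.5901, -0.1869, -0.0162]
ee_rot: [0.119, 0.993, 0.0, 0.001]
ft_force: [0.1, -0.4, 1.1]
grip_width: 0.647
grasp_force: 0.0
```

Call:
carry_out:
  motion:
    - {"xyz": [0,0,0],"angular": [0,0,0]}
    - {"xyz": [0,0,0],"angular": [0,0,0]}
    - {"xyz": [0,0,0],"angular": [0,0,0]}
    - {"xyz": [0,0,0],"angular": [0,0,0]}
    - {"xyz": [0,0,0],"angular": [0,0,0]}
  hand: 0

```text
clock: 14.1
position: [0.5904, -0.1873, -0.0157]
ee_rot: [0.119, 0.993, 0.0, 0.001]
ft_force: [-1.4, 1.0, 5.1]
grip_width: 0.404
grasp_force: 49.3
```

Call:
carry_out:
  motion:
    - {"xyz": [0,0,-0.02],"angular": [0,0,0]}
    - {"xyz": [0,0,-0.06],"angular": [0,0,0]}
    - {"xyz": [0,0,-0.11],"angular": [0,0,0]}
    - {"xyz": [0,0,-0.16],"angular": [0,0,0]}
    - {"xyz": [0,0,-0.18],"angular": [0,0,0]}
    - {"xyz": [0,0,-0.18],"angular": [0,0,0]}
    - {"xyz": [0,0,-0.18],"angular": [0,0,0]}

```text
clock: 14.8
position: [0.589, -0.187, 0.1625]
ee_rot: [0.119, 0.993, 0.0, 0.0]
ft_force: [0.3, 0.2, -1.1]
grip_width: 0.404
grasp_force: 50.3
```

```bash
cat >> h.py <<'E'
def heldoff(w,o):
    "tube centre along tube x rel. TCP, from topmost rear cap pixel"
    h=cv2.cvtColor(w["img"],cv2.COLOR_RGB2HSV);m=cv2.inRange(h,(100,150,40),(125,255,255));n,l,st,ce=cv2.connectedComponentsWithStats(m)
    i=1+np.argmax(st[1:,4]);col=int(ce[i][0]);v=np.where(l[:,col]==i)[0].min()
    p=atz(w,col,v,o["position"][2]+.018+.034,True);q=R.from_quat(o["ee_rot"]).inv().apply(p-o["position"]);return .06-q[0],v,st[i].tolist()
E
python3 - <<'E'
from h import *; from workcell import *
o=get_obs();print(o["position"],o["grip_width"],o["grasp_force"],o["ft_force"])
print(heldoff(camera("wrist"),o)); 
w4=pickle.load(open("w4.pkl","rb"));print("ref A",heldoff(w4,dict(position=np.array([.58136,-.11083,.13166]),ee_rot=[.043,.999,0,.001])))
print(go(o,[*seat(1,0),.16],CY))
E
```

```text
[ 0.58904028 -0.18699687  0.16249136] 0.403946837203123 50.32978355884552 [ 0.34171835  0.16393434 -1.11852761]
(np.float64(-0.005690773472128596), np.int64(120), [214, 120, 82, 40, 3017])
ref A (np.float64(-0.004659606344327397), np.int64(124), [209, 124, 87, 45, 3587])
([0.1489, 0.3431, 0.0026], [0.03, 0.04, -20.31])
```

Call:
carry_out:
  motion:
    - {"xyz": [0.147,0.343,0],"angular": [0,0,-20.3]}
    - {"xyz": [0.147,0.343,0],"angular": [0,0,-20.3]}
    - {"xyz": [0.147,0.343,0],"angular": [0,0,-20.3]}
    - {"xyz": [0.147,0.343,0],"angular": [0,0,-20.3]}
    - {"xyz": [0.147,0.343,0],"angular": [0,0,-20.3]}
    - {"xyz": [0.147,0.343,0],"angular": [0,0,-20.3]}
    - {"xyz": [0.147,0.343,0],"angular": [0,0,-20.3]}
    - {"xyz": [0.147,0.343,0],"angular": [0,0,-20.3]}
    - {"xyz": [0.147,0.343,0],"angular": [0,0,-20.3]}
    - {"xyz": [0.147,0.343,0.04],"angular": [0,0,-20.3]}
    - {"xyz": [0.147,0.343,0.07],"angular": [0,0,-20.3]}
    - {"xyz": [0.147,0.343,0.07],"angular": [0,0,-20.3]}

```text
clock: 16.05
position: [0.524, 0.1784, 0.0875]
ee_rot: [-0.057, 0.998, -0.002, -0.004]
ft_force: [-0.8, -0.6, -1.8]
grip_width: 0.402
grasp_force: 50.4
```

Call:
carry_out:
  motion:
    - {"xyz": [0,0,0],"angular": [0,0,0]}
    - {"xyz": [0,0,0],"angular": [0,0,0]}

```text
clock: 16.25
position: [0.5283, 0.1806, 0.0939]
ee_rot: [-0.057, 0.998, 0.0, 0.001]
ft_force: [-0.0, -0.2, -0.7]
grip_width: 0.402
grasp_force: 50.4
```

Run:
```python
from h import *; from workcell import *
o=get_obs();print(o["position"],o["grip_width"],seat(1,.0025))
print(go(o,[*seat(1,.0025),.030],CY))
```

```text
[0.52828365 0.18063134 0.09389495] 0.40216044671634615 [0.52780796 0.1818568 ]
([0.0004, 0.0012, 0.0639], [0.03, 0.1, -0.06])
```

Call:
carry_out:
  motion:
    - {"xyz": [0,0.001,0.03],"angular": [0,0,0]}
    - {"xyz": [0,0.001,0.05],"angular": [0,0,0]}
    - {"xyz": [0,0.001,0.058],"angular": [0,0,0]}
    - {"xyz": [0,0.001,0.062],"angular": [0,0,0]}
    - {"xyz": [0,0.001,0.064],"angular": [0,0,0]}
    - {"xyz": [0,0.001,0.064],"angular": [0,0,0]}
    - {"xyz": [0,0.001,0.064],"angular": [0,0,0]}

```text
clock: 16.95
position: [0.5283, 0.181, 0.0305]
ee_rot: [-0.058, 0.998, -0.0, 0.001]
ft_force: [-3.8, -4.4, 5.8]
grip_width: 0.401
grasp_force: 51.0
```

Contact is light. Release, rise, and check tube C's position.

Call:
carry_out:
  motion:
    - {"xyz": [0,0,0],"angular": [0,0,0]}
    - {"xyz": [0,0,0],"angular": [0,0,0]}
    - {"xyz": [0,0,0],"angular": [0,0,0]}
    - {"xyz": [0,0,0],"angular": [0,0,0]}
    - {"xyz": [0,0,-0.02],"angular": [0,0,0]}
    - {"xyz": [0,0,-0.06],"angular": [0,0,0]}
    - {"xyz": [0,0,-0.11],"angular": [0,0,0]}
    - {"xyz": [0,0,-0.13],"angular": [0,0,0]}
    - {"xyz": [0,0,-0.13],"angular": [0,0,0]}
  hand: 0.62

```text
clock: 17.85
position: [0.5291, 0.1826, 0.1621]
ee_rot: [-0.058, 0.998, 0.001, 0.003]
ft_force: [0.5, -0.0, 0.4]
grip_width: 0.619
grasp_force: 0.0
```

Run:
```python
from h import *; from workcell import *
o=get_obs();print(o["position"]);print(orange(camera("top")));print(go(o,[.5590,-.2670,.10],np.radians(-6.4)))
```

```text
[0.52905577 0.1826279  0.16214339]
[(np.int32(41), [0.6455, -0.2764], [313.6, 168.3]), (np.int32(21), [0.6302, 0.2057], [167.5, 169.6])]
([0.0226, -0.4502, 0.0609], [0.18, 0.31, 13.04])
```

Call:
carry_out:
  motion:
    - {"xyz": [0.023,-0.45,0.02],"angular": [0,0,13]}
    - {"xyz": [0.023,-0.45,0.02],"angular": [0,0,13]}
    - {"xyz": [0.023,-0.45,0.02],"angular": [0,0,13]}
    - {"xyz": [0.023,-0.45,0.02],"angular": [0,0,13]}
    - {"xyz": [0.023,-0.45,0.02],"angular": [0,0,13]}
    - {"xyz": [0.023,-0.45,0.02],"angular": [0,0,13]}
    - {"xyz": [0.023,-0.45,0.02],"angular": [0,0,13]}
    - {"xyz": [0.023,-0.45,0.02],"angular": [0,0,13]}
    - {"xyz": [0.023,-0.45,0.02],"angular": [0,0,13]}
    - {"xyz": [0.023,-0.45,0.061],"angular": [0,0,13]}
    - {"xyz": [0.023,-0.45,0.061],"angular": [0,0,13]}
    - {"xyz": [0.023,-0.45,0.061],"angular": [0,0,13]}

```text
clock: 19.1
position: [0.5555, -0.2667, 0.0961]
ee_rot: [0.055, 0.998, 0.001, -0.002]
ft_force: [-0.3, 0.6, 0.8]
grip_width: 0.627
grasp_force: 0.0
```

Run:
```python
from h import *; from workcell import *
o=get_obs();print(o["position"],o["joint_pos"].round(2));print(go(o,[.5590,-.2670,-.017],np.radians(-6.4)))
w=camera("wrist");h=cv2.cvtColor(w["img"],cv2.COLOR_RGB2HSV)
m=cv2.inRange(h,(100,150,60),(125,255,255));n,l,st,ce=cv2.connectedComponentsWithStats(m)
for i in range(1,n):
    if st[i,4]>60: print(st[i,4],ce[i],"rear rim",atz(w,ce[i][0],st[i,1],.02,True).round(4))
```

```text
[ 0.55552741 -0.26672118  0.0961001 ] [-0.1   0.45  0.61  1.64 -0.28  1.14  2.04]
([-0.0039, 0.0, 0.1131], [0.05, -0.19, 0.07])
845 [251.48757396 132.51360947] rear rim [ 0.4981 -0.2619  0.02  ]
509 [251.92730845 257.49901768] rear rim [ 0.6074 -0.2738  0.02  ]
159 [ 18.71698113 324.79245283] rear rim [ 0.6975 -0.6142  0.02  ]
```

Call:
carry_out:
  motion:
    - {"xyz": [0,-0.001,0.04],"angular": [0,0,0]}
    - {"xyz": [0,-0.001,0.08],"angular": [0,0,0]}
    - {"xyz": [0,-0.001,0.105],"angular": [0,0,0]}
    - {"xyz": [0,-0.001,0.115],"angular": [0,0,0]}
    - {"xyz": [0,-0.001,0.116],"angular": [0,0,0]}
    - {"xyz": [0,-0.001,0.116],"angular": [0,0,0]}

```text
clock: 19.75
position: [0.5576, -0.2688, -0.0168]
ee_rot: [0.055, 0.998, -0.0, 0.001]
ft_force: [0.1, -0.8, 0.3]
grip_width: 0.62
grasp_force: 0.0
```

Call:
carry_out:
  motion:
    - {"xyz": [0,0,0],"angular": [0,0,0]}
    - {"xyz": [0,0,0],"angular": [0,0,0]}
    - {"xyz": [0,0,0],"angular": [0,0,0]}
    - {"xyz": [0,0,0],"angular": [0,0,0]}
    - {"xyz": [0,0,0],"angular": [0,0,0]}
  hand: 0

```text
clock: 20.25
position: [0.5576, -0.2691, -0.0166]
ee_rot: [0.055, 0.998, -0.0, 0.001]
ft_force: [-0.5, 0.9, 6.5]
grip_width: 0.408
grasp_force: 49.2
```

Call:
carry_out:
  motion:
    - {"xyz": [0,0,-0.02],"angular": [0,0,0]}
    - {"xyz": [0,0,-0.06],"angular": [0,0,0]}
    - {"xyz": [0,0,-0.11],"angular": [0,0,0]}
    - {"xyz": [0,0,-0.16],"angular": [0,0,0]}
    - {"xyz": [0,0,-0.18],"angular": [0,0,0]}
    - {"xyz": [0,0,-0.18],"angular": [0,0,0]}
    - {"xyz": [0,0,-0.18],"angular": [0,0,0]}

```text
clock: 20.95
position: [0.5562, -0.2686, 0.1614]
ee_rot: [0.055, 0.998, 0.0, 0.0]
ft_force: [-0.2, -0.4, -2.5]
grip_width: 0.403
grasp_force: 50.7
```

Run:
```python
from h import *; from workcell import *
o=get_obs();print(o["position"],o["grip_width"],o["grasp_force"],o["ft_force"])
print(heldoff(camera("wrist"),o)); print(go(o,[*seat(0,.002),.16],CY))
```

```text
[ 0.55615066 -0.26857928  0.16140181] 0.40279765163842995 50.65108001232147 [-0.20444045 -0.37857758 -2.49349759]
(np.float64(-0.001531045372673269), np.int64(131), [212, 131, 82, 42, 3260])
([0.0616, 0.3713, 0.0015], [0.02, 0.03, -13.0])
```

Call:
carry_out:
  motion:
    - {"xyz": [0.064,0.371,0],"angular": [0,0,-13]}
    - {"xyz": [0.064,0.371,0],"angular": [0,0,-13]}
    - {"xyz": [0.064,0.371,0],"angular": [0,0,-13]}
    - {"xyz": [0.064,0.371,0],"angular": [0,0,-13]}
    - {"xyz": [0.064,0.371,0],"angular": [0,0,-13]}
    - {"xyz": [0.064,0.371,0],"angular": [0,0,-13]}
    - {"xyz": [0.064,0.371,0],"angular": [0,0,-13]}
    - {"xyz": [0.064,0.371,0],"angular": [0,0,-13]}
    - {"xyz": [0.064,0.371,0],"angular": [0,0,-13]}
    - {"xyz": [0.064,0.371,0.04],"angular": [0,0,-13]}
    - {"xyz": [0.064,0.371,0.07],"angular": [0,0,-13]}
    - {"xyz": [0.064,0.371,0.07],"angular": [0,0,-13]}

```text
clock: 22.2
position: [0.5301, 0.1052, 0.0865]
ee_rot: [-0.057, 0.998, -0.002, -0.004]
ft_force: [-0.3, 0.5, -1.7]
grip_width: 0.403
grasp_force: 50.7
```

Call:
carry_out:
  motion:
    - {"xyz": [0,0,0],"angular": [0,0,0]}
    - {"xyz": [0,0,0],"angular": [0,0,0]}

```text
clock: 22.4
position: [0.5346, 0.1068, 0.0928]
ee_rot: [-0.058, 0.998, 0.0, 0.001]
ft_force: [0.6, 0.1, -1.2]
grip_width: 0.404
grasp_force: 50.7
```

Run:
```python
from h import *; from workcell import *
o=get_obs();print(o["position"],o["grip_width"],seat(0,-.001))
print(go(o,[*seat(0,-.001),.0295],CY))
```

```text
[0.53464439 0.10676436 0.09279818] 0.4042596373050112 [0.5330168  0.10695608]
([0.0017, 0.0004, 0.0633], [0.02, 0.1, -0.05])
```

Call:
carry_out:
  motion:
    - {"xyz": [0.002,0,0.03],"angular": [0,0,0]}
    - {"xyz": [0.002,0,0.05],"angular": [0,0,0]}
    - {"xyz": [0.002,0,0.058],"angular": [0,0,0]}
    - {"xyz": [0.002,0,0.061],"angular": [0,0,0]}
    - {"xyz": [0.002,0,0.063],"angular": [0,0,0]}
    - {"xyz": [0.002,0,0.063],"angular": [0,0,0]}
    - {"xyz": [0.002,0,0.063],"angular": [0,0,0]}

```text
clock: 23.1
position: [0.533, 0.1063, 0.0298]
ee_rot: [-0.058, 0.998, 0.0, 0.001]
ft_force: [-0.6, -4.8, 6.3]
grip_width: 0.406
grasp_force: 51.3
```

Call:
carry_out:
  motion:
    - {"xyz": [0,0,0],"angular": [0,0,0]}
    - {"xyz": [0,0,0],"angular": [0,0,0]}
    - {"xyz": [0,0,0],"angular": [0,0,0]}
    - {"xyz": [0,0,0],"angular": [0,0,0]}
    - {"xyz": [0,0,-0.02],"angular": [0,0,0]}
    - {"xyz": [0,0,-0.06],"angular": [0,0,0]}
    - {"xyz": [0,0,-0.11],"angular": [0,0,0]}
    - {"xyz": [0,0,-0.15],"angular": [0,0,0]}
    - {"xyz": [0,0,-0.16],"angular": [0,0,0]}
    - {"xyz": [0,0,-0.16],"angular": [0,0,0]}
  hand: 0.62

```text
clock: 24.1
position: [0.5326, 0.1072, 0.1899]
ee_rot: [-0.058, 0.998, 0.001, 0.001]
ft_force: [0.2, -0.5, 0.1]
grip_width: 0.619
grasp_force: 0.0
```

Run:
```python
from h import *; from workcell import *
o=get_obs();print(o["position"]);print(go(o,[.410,.225,.25],CY))
```

```text
[0.53261494 0.10719384 0.18991204]
([0.108, 0.1313, -0.0603], [0.07, 0.17, 0.0])
```

Call:
carry_out:
  motion:
    - {"xyz": [0.09,0.114,-0.08],"angular": [0,0,0]}
    - {"xyz": [0.09,0.114,-0.08],"angular": [0,0,0]}
    - {"xyz": [0.09,0.114,-0.08],"angular": [0,0,0]}
    - {"xyz": [0.09,0.114,-0.08],"angular": [0,0,0]}
    - {"xyz": [0.09,0.114,-0.08],"angular": [0,0,0]}
    - {"xyz": [0.09,0.114,-0.08],"angular": [0,0,0]}
    - {"xyz": [0.09,0.114,-0.08],"angular": [0,0,0]}
  hand: 1.0

```text
clock: 24.8
position: [0.4294, 0.2083, 0.2668]
ee_rot: [-0.057, 0.998, -0.001, -0.001]
ft_force: [0.7, 0.3, 0.2]
grip_width: 0.999
grasp_force: 0.0
```

Run:
```python
from h import *; from workcell import *
o=get_obs();print(o["position"],o["joint_pos"].round(2))
w=camera("wrist");pickle.dump(w,open("w6.pkl","wb"));
print("holes in crop px",[((proj(w,[*hole(L),.0455],True)-[100,40]+.5)*2.67-.5).round(0).tolist() for L in(0,1,2)])
cv2.imwrite("pics/w6.png",cv2.convertScaleAbs(cv2.resize(w["img"][40:260,100:400,::-1],None,fx=2.6667,fy=2.6667,interpolation=cv2.INTER_CUBIC),alpha=1.4))
```

```text
[0.42944136 0.20826179 0.2667873 ] [-0.83 -0.03  0.28  1.75  0.01  1.42  1.13]
holes in crop px [[217.0, 617.0], [345.0, 621.0], [477.0, 621.0]]
```

View pics/w6.png

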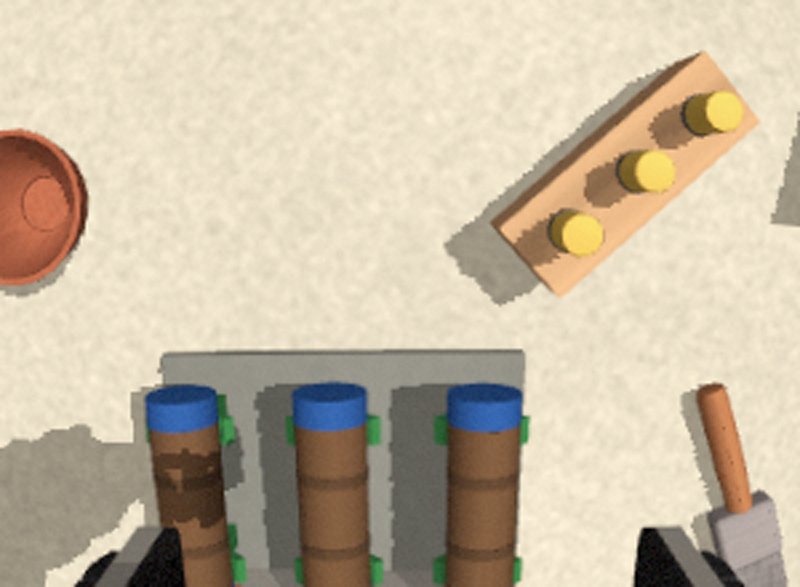

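All three tubes lie in the saddles with their rear caps at about y=388. The pin tops are at (581,233), (650,172), (718,112).

Run:
```python
from h import *; from workcell import *
w=pickle.load(open("w6.pkl","rb"));k=2.6667
Q=lambda x,y:((x+.5)/k-.5+100,(y+.5)/k-.5+40)
for p in((581,233),(650,172),(718,112)):print("pin",atz(w,*Q(*p),.084,True).round(4))
for L,p in((0,(181,390)),(1,(330,387)),(2,(485,389))):
    for dy in (0,8):
        q=atz(w,*Q(p[0],p[1]+dy),.081,True)[:2]-seat(L);print(L,"rear rim along",(q@CX+.06).round(4),"across",(q@CN).round(4))
o=get_obs();print(go(o,[.3740,.2750,.14],CY))
t=camera("top");print(orange(t));cv2.imwrite("pics/t6.png",cv2.convertScaleAbs(cv2.resize(t["img"][150:240,125:225,::-1],None,fx=6,fy=6,interpolation=cv2.INTER_CUBIC),alpha=1.5))
```

```text
pin [0.3731 0.2781 0.084 ]
pin [0.3409 0.3059 0.084 ]
pin [0.3075 0.3348 0.084 ]
0 rear rim along -0.0075 across 0.0044
0 rear rim along -0.0036 across 0.004
1 rear rim along -0.0086 across 0.0007
1 rear rim along -0.0048 across 0.0006
2 rear rim along -0.0075 across -0.003
2 rear rim along -0.0037 across -0.0029
([0.0474, 0.0727, 0.127], [-0.07, -0.1, -0.13])
[(np.int32(48), [0.6341, 0.1247], [192.1, 169.0]), (np.int32(48), [0.6236, 0.2009], [168.8, 171.5]), (np.int32(54), [0.6146, 0.2776], [145.4, 173.7])]
```

View pics/t6.png

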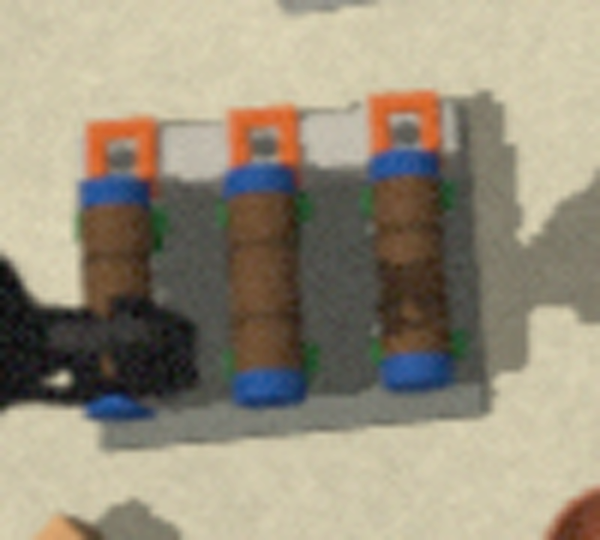

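Tabs lie over the bar, each with its hole showing inside the eye: (122,155), (264,147), (405,130) in the crop. Fetching pin 0 now.

Call:
carry_out:
  motion:
    - {"xyz": [0.047,0.074,0.08],"angular": [0,0,0]}
    - {"xyz": [0.047,0.074,0.127],"angular": [0,0,0]}
    - {"xyz": [0.047,0.074,0.127],"angular": [0,0,0]}
    - {"xyz": [0.047,0.074,0.127],"angular": [0,0,0]}
    - {"xyz": [0.047,0.074,0.127],"angular": [0,0,0]}
    - {"xyz": [0.047,0.074,0.127],"angular": [0,0,0]}
  hand: 0.5

```text
clock: 25.5
position: [0.3754, 0.2773, 0.1427]
ee_rot: [-0.057, 0.998, 0.0, 0.001]
ft_force: [-0.9, 0.4, 0.4]
grip_width: 0.5
grasp_force: 0.0
```

```bash
cat >> h.py <<'E'
def yellow(w,z):
    h=cv2.cvtColor(w["img"],cv2.COLOR_RGB2HSV);m=cv2.inRange(h,(22,120,150),(32,255,255));n,l,st,ce=cv2.connectedComponentsWithStats(m)
    return [(int(st[i,4]),st[i,:4].tolist(),ce[i].round(1).tolist(),atz(w,*ce[i],z,True)[:2].round(4).tolist()) for i in range(1,n) if st[i,4]>40]
E
python3 - <<'E'
from h import *; from workcell import *
o=get_obs();print(o["position"],o["joint_pos"].round(2));w=camera("wrist");[print(y) for y in yellow(w,.08)]
print(go(o,[.3738,.276,.037],CY))
E
```

```text
[0.37544939 0.27726135 0.14267145] [-0.91  0.03  0.18  1.96 -0.01  1.15  0.96]
(388, [331, 108, 22, 24], [341.9, 119.5], [0.3057, 0.339])
(401, [288, 146, 23, 24], [299.1, 157.1], [0.3398, 0.3092])
(374, [245, 185, 23, 21], [256.2, 194.7], [0.3742, 0.2794])
([0.0019, -0.0011, 0.1057], [0.04, 0.08, -0.11])
```

Call:
carry_out:
  motion:
    - {"xyz": [0.001,0,0.04],"angular": [0,0,0]}
    - {"xyz": [0.001,0,0.08],"angular": [0,0,0]}
    - {"xyz": [0.001,0,0.1],"angular": [0,0,0]}
    - {"xyz": [0.001,0,0.105],"angular": [0,0,0]}
    - {"xyz": [0.001,0,0.105],"angular": [0,0,0]}
    - {"xyz": [0.001,0,0.105],"angular": [0,0,0]}

```text
clock: 26.15
position: [0.3743, 0.2783, 0.0382]
ee_rot: [-0.058, 0.998, 0.001, 0.001]
ft_force: [-0.4, -0.6, -0.2]
grip_width: 0.502
grasp_force: 0.0
```

Call:
carry_out:
  motion:
    - {"xyz": [0,0,0],"angular": [0,0,0]}
    - {"xyz": [0,0,0],"angular": [0,0,0]}
    - {"xyz": [0,0,0],"angular": [0,0,0]}
    - {"xyz": [0,0,0],"angular": [0,0,0]}
    - {"xyz": [0,0,0],"angular": [0,0,0]}
  hand: 0
  grip_force: 30

```text
clock: 26.65
position: [0.3738, 0.2783, 0.0377]
ee_rot: [-0.058, 0.998, 0.001, 0.001]
ft_force: [0.3, -0.3, 7.0]
grip_width: 0.227
grasp_force: 29.1
```

Call:
carry_out:
  motion:
    - {"xyz": [0,0,-0.01],"angular": [0,0,0]}
    - {"xyz": [0,0,-0.03],"angular": [0,0,0]}
    - {"xyz": [0,0,-0.06],"angular": [0,0,0]}
    - {"xyz": [0,0,-0.1],"angular": [0,0,0]}
    - {"xyz": [0,0,-0.11],"angular": [0,0,0]}
    - {"xyz": [0,0,-0.11],"angular": [0,0,0]}
    - {"xyz": [0,0,-0.11],"angular": [0,0,0]}

```text
clock: 27.35
position: [0.3725, 0.2773, 0.1458]
ee_rot: [-0.058, 0.998, -0.0, -0.0]
ft_force: [-0.1, -0.8, -0.7]
grip_width: 0.219
grasp_force: 29.6
```

Run:
```python
from h import *; from workcell import *
o=get_obs();print(o["position"],o["grip_width"],o["grasp_force"],o["ft_force"]);w=camera("wrist");z=o["position"][2]+.047
for y in yellow(w,z): print(y, R.from_quat(o["ee_rot"]).inv().apply(np.array([*y[3],z])-o["position"]).round(4))
for L in(0,1,2):print(L,hole(L).round(4),go(o,[*hole(L),o["position"][2]],CY))
```

```text
[0.37252493 0.27730728 0.14583592] 0.21906626085443695 29.629434943199158 [-0.12170191 -0.84613443 -0.70607122]
(385, [330, 112, 22, 24], [340.4, 123.3], [0.3039, 0.3047]) [ 0.065   0.0351 -0.047 ]
(391, [287, 149, 23, 24], [298.0, 160.2], [0.3214, 0.2894]) [ 0.0494  0.0179 -0.047 ]
(80, [243, 249, 18, 5], [251.8, 251.2], [0.3644, 0.2755]) [ 0.0083 -0.0009 -0.047 ]
0 [0.6115 0.1161] ([-0.2187, -0.1878, -0.0001], [-0.01, -0.03, -0.0])
1 [0.6028 0.1906] ([-0.2187, -0.1128, -0.0001], [-0.01, -0.03, -0.0])
2 [0.5941 0.2651] ([-0.2187, -0.0378, -0.0001], [-0.01, -0.03, -0.0])
```

Call:
carry_out:
  motion:
    - {"xyz": [-0.219,-0.038,0],"angular": [0,0,0]}
    - {"xyz": [-0.219,-0.038,0],"angular": [0,0,0]}
    - {"xyz": [-0.219,-0.038,0],"angular": [0,0,0]}
    - {"xyz": [-0.219,-0.038,0],"angular": [0,0,0]}
    - {"xyz": [-0.219,-0.038,0],"angular": [0,0,0]}
    - {"xyz": [-0.219,-0.038,0],"angular": [0,0,0]}
    - {"xyz": [-0.219,-0.038,0.03],"angular": [0,0,0]}
    - {"xyz": [-0.219,-0.038,0.05],"angular": [0,0,0]}
    - {"xyz": [-0.219,-0.038,0.05],"angular": [0,0,0]}
    - {"xyz": [-0.219,-0.038,0.05],"angular": [0,0,0]}
    - {"xyz": [-0.219,-0.038,0.05],"angular": [0,0,0]}

```text
clock: 28.5
position: [0.5951, 0.2656, 0.0976]
ee_rot: [-0.058, 0.998, 0.0, 0.001]
ft_force: [-0.1, 0.5, -1.0]
grip_width: 0.222
grasp_force: 29.6
```

Run:
```python
from h import *; from workcell import *
o=get_obs();print(o["position"],o["grip_width"],o["ft_force"],R.from_quat(o["ee_rot"]).as_matrix()[:,2].round(4));print(go(o,[*hole(2),.0387],CY))
s=camera("side");t=camera("top");u,v=proj(s,[*hole(2),.06]).astype(int);a,b=proj(t,[*hole(2),.06]).astype(int)
im=np.hstack([cv2.resize(x[:,:,::-1],(400,400),interpolation=cv2.INTER_CUBIC) for x in(s["img"][v-30:v+30,u-30:u+30],t["img"][b-30:b+30,a-30:a+30])]);cv2.imwrite("pics/p0.png",cv2.convertScaleAbs(im,alpha=1.5))
```

```text
[0.59511059 0.26562518 0.09764179] 0.2224735869831001 [-0.11474341  0.52299815 -1.01597472] [ 1.2e-03  9.0e-04 -1.0e+00]
([0.0011, -0.0005, 0.0589], [0.04, 0.08, 0.01])
```

View pics/p0.png

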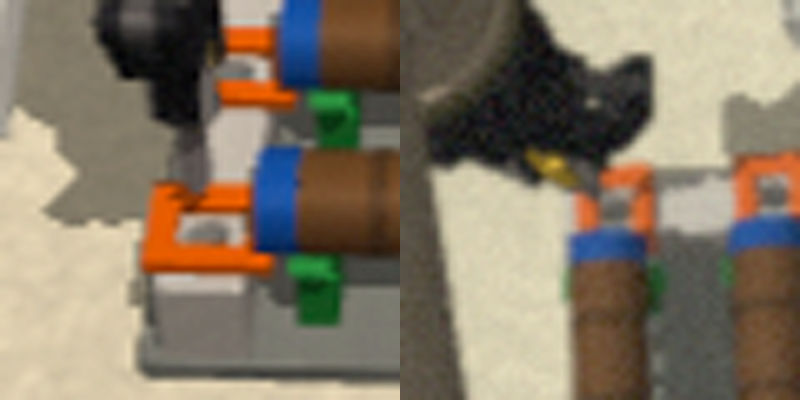

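The side view shows hole 2 centred in the eye at (210,232), with the pin above it. Lowering in steps.

Call:
carry_out:
  motion:
    - {"xyz": [0.001,-0.0005,0.015],"angular": [0,0,0]}
    - {"xyz": [0.001,-0.0005,0.025],"angular": [0,0,0]}
    - {"xyz": [0.001,-0.0005,0.032],"angular": [0,0,0]}
    - {"xyz": [0.001,-0.0005,0.036],"angular": [0,0,0]}
    - {"xyz": [0.001,-0.0005,0.036],"angular": [0,0,0]}

```text
clock: 29.1
position: [0.5935, 0.2643, 0.0595]
ee_rot: [-0.058, 0.998, -0.0, -0.001]
ft_force: [0.5, -1.0, -0.4]
grip_width: 0.218
grasp_force: 29.6
```

Call:
carry_out:
  motion:
    - {"xyz": [0,0,0.008],"angular": [0,0,0]}
    - {"xyz": [0,0,0.014],"angular": [0,0,0]}
    - {"xyz": [0,0,0.018],"angular": [0,0,0]}
    - {"xyz": [0,0,0.02],"angular": [0,0,0]}
    - {"xyz": [0,0,0.021],"angular": [0,0,0]}
    - {"xyz": [0,0,0.021],"angular": [0,0,0]}

```text
clock: 29.7
position: [0.594, 0.2646, 0.0394]
ee_rot: [-0.058, 0.998, 0.0, 0.0]
ft_force: [0.0, 0.6, -1.0]
grip_width: 0.221
grasp_force: 29.6
```

Call:
carry_out:
  motion:
    - {"xyz": [0,0,0],"angular": [0,0,0]}
    - {"xyz": [0,0,0],"angular": [0,0,0]}
    - {"xyz": [0,0,0],"angular": [0,0,0]}
    - {"xyz": [0,0,-0.02],"angular": [0,0,0]}
    - {"xyz": [0,0,-0.06],"angular": [0,0,0]}
    - {"xyz": [0,0,-0.1],"angular": [0,0,0]}
    - {"xyz": [0,0,-0.13],"angular": [0,0,0]}
    - {"xyz": [0,0,-0.13],"angular": [0,0,0]}
    - {"xyz": [0,0,-0.13],"angular": [0,0,0]}
  hand: 0.5

```text
clock: 30.6
position: [0.5941, 0.2647, 0.1699]
ee_rot: [-0.058, 0.998, 0.0, 0.001]
ft_force: [0.1, -0.3, -1.2]
grip_width: 0.502
grasp_force: 0.0
```

Run:
```python
from h import *; from workcell import *
o=get_obs();print(o["position"]);print(go(o,[.3402,.3068,.14],CY))
t=camera("top");s=camera("side");print(orange(t))
for c in(t,s):
    h=cv2.cvtColor(c["img"],cv2.COLOR_RGB2HSV);m=cv2.inRange(h,(20,120,80),(34,255,255));n,l,st,ce=cv2.connectedComponentsWithStats(m)
    for i in range(1,n):
        if st[i,4]>8: print(st[i].tolist(),atz(c,*ce[i],.075)[:2].round(4))
print("expect",[proj(c,[*hole(2),.075]).round(1) for c in(t,s)],"at +10mm",[proj(c,[*hole(2),.085]).round(1) for c in(t,s)])
```

```text
[0.59413895 0.26467417 0.169931  ]
([0.2474, 0.0712, 0.0297], [0.04, 0.07, -0.01])
[(np.int32(49), [0.6335, 0.1243], [192.2, 169.1]), (np.int32(49), [0.6232, 0.2005], [168.9, 171.7]), (np.int32(22), [0.6132, 0.268], [148.2, 174.1])]
[139, 171, 7, 7, 33] [0.595  0.2661]
[203, 270, 9, 14, 108] [0.5922 0.2674]
[315, 299, 10, 16, 112] [0.3383 0.3115]
[331, 313, 10, 15, 118] [0.3046 0.3406]
expect [array([142.3, 173.9]), array([206.5, 275.5])] at +10mm [array([141.3, 173. ]), array([206.2, 272.6])]
```

Pin 0 is home: the side blob matches the expected seated height. Next, pin 1.

Call:
carry_out:
  motion:
    - {"xyz": [0.247,0.072,0],"angular": [0,0,0]}
    - {"xyz": [0.247,0.072,0],"angular": [0,0,0]}
    - {"xyz": [0.247,0.072,0],"angular": [0,0,0]}
    - {"xyz": [0.247,0.072,0],"angular": [0,0,0]}
    - {"xyz": [0.247,0.072,0],"angular": [0,0,0]}
    - {"xyz": [0.247,0.072,0],"angular": [0,0,0]}
    - {"xyz": [0.247,0.072,0.04],"angular": [0,0,0]}
    - {"xyz": [0.247,0.072,0.06],"angular": [0,0,0]}
    - {"xyz": [0.247,0.072,0.06],"angular": [0,0,0]}
    - {"xyz": [0.247,0.072,0.06],"angular": [0,0,0]}

```text
clock: 31.7
position: [0.3403, 0.3072, 0.1093]
ee_rot: [-0.058, 0.998, -0.001, -0.0]
ft_force: [-0.0, -0.5, 0.7]
grip_width: 0.497
grasp_force: 0.0
```

Run:
```python
from h import *; from workcell import *
o=get_obs();print(o["position"],o["joint_pos"].round(2));w=camera("wrist");[print(y) for y in yellow(w,.08)];print(go(o,[.340,.3075,.037],CY))
```

```text
[0.34033396 0.30715341 0.10933067] [-1.    0.05  0.17  2.02 -0.01  1.08  0.86]
(522, [293, 155, 27, 27], [306.2, 167.6], [0.306, 0.3389])
(413, [244, 199, 26, 24], [256.9, 209.5], [0.3395, 0.3094])
([0.0002, 0.0005, 0.0723], [-0.06, -0.05, -0.04])
```

Call:
carry_out:
  motion:
    - {"xyz": [0,0.001,0.04],"angular": [0,0,0]}
    - {"xyz": [0,0.001,0.065],"angular": [0,0,0]}
    - {"xyz": [0,0.001,0.072],"angular": [0,0,0]}
    - {"xyz": [0,0.001,0.072],"angular": [0,0,0]}
    - {"xyz": [0,0.001,0.072],"angular": [0,0,0]}

```text
clock: 32.25
position: [0.341, 0.3093, 0.039]
ee_rot: [-0.058, 0.998, 0.001, 0.001]
ft_force: [0.4, -0.0, -0.4]
grip_width: 0.505
grasp_force: 0.0
```

Call:
carry_out:
  motion:
    - {"xyz": [0,0,0],"angular": [0,0,0]}
    - {"xyz": [0,0,0],"angular": [0,0,0]}
    - {"xyz": [0,0,0],"angular": [0,0,0]}
    - {"xyz": [0,0,0],"angular": [0,0,0]}
    - {"xyz": [0,0,0],"angular": [0,0,0]}
  hand: 0

```text
clock: 32.75
position: [0.3408, 0.3093, 0.0387]
ee_rot: [-0.058, 0.998, 0.001, 0.001]
ft_force: [-0.7, -1.2, 7.6]
grip_width: 0.227
grasp_force: 29.1
```

Call:
carry_out:
  motion:
    - {"xyz": [0,0,-0.01],"angular": [0,0,0]}
    - {"xyz": [0,0,-0.03],"angular": [0,0,0]}
    - {"xyz": [0,0,-0.06],"angular": [0,0,0]}
    - {"xyz": [0,0,-0.1],"angular": [0,0,0]}
    - {"xyz": [0,0,-0.12],"angular": [0,0,0]}
    - {"xyz": [0,0,-0.12],"angular": [0,0,0]}
    - {"xyz": [0,0,-0.12],"angular": [0,0,0]}

```text
clock: 33.45
position: [0.3401, 0.3085, 0.1578]
ee_rot: [-0.058, 0.998, 0.0, 0.0]
ft_force: [-0.3, 0.2, -1.4]
grip_width: 0.222
grasp_force: 29.4
```

Run:
```python
from h import *; from workcell import *
o=get_obs();print(o["position"],o["grip_width"],o["grasp_force"],o["ft_force"]);w=camera("wrist");z=o["position"][2]+.047
for y in yellow(w,z): print(y, R.from_quat(o["ee_rot"]).inv().apply(np.array([*y[3],z])-o["position"]).round(4))
print(hole(1).round(4),go(o,[*hole(1),o["position"][2]],CY))
```

```text
[0.3401291  0.3084892  0.15778725] 0.2219984357250677 29.379763305187225 [-0.26224929  0.16727319 -1.41706026]
(361, [284, 145, 21, 22], [294.0, 155.4], [0.2872, 0.3187]) [ 0.0514  0.0163 -0.047 ]
(159, [238, 245, 24, 11], [249.2, 250.1], [0.3315, 0.3054]) [ 0.0089 -0.002  -0.047 ]
[0.6028 0.1906] ([-0.2473, -0.1475, 0.0], [0.04, 0.03, -0.01])
```

Call:
carry_out:
  motion:
    - {"xyz": [-0.249,-0.148,0],"angular": [0,0,0]}
    - {"xyz": [-0.249,-0.148,0],"angular": [0,0,0]}
    - {"xyz": [-0.249,-0.148,0],"angular": [0,0,0]}
    - {"xyz": [-0.249,-0.148,0],"angular": [0,0,0]}
    - {"xyz": [-0.249,-0.148,0],"angular": [0,0,0]}
    - {"xyz": [-0.249,-0.148,0],"angular": [0,0,0]}
    - {"xyz": [-0.249,-0.148,0],"angular": [0,0,0]}
    - {"xyz": [-0.249,-0.148,0.04],"angular": [0,0,0]}
    - {"xyz": [-0.249,-0.148,0.066],"angular": [0,0,0]}
    - {"xyz": [-0.249,-0.148,0.066],"angular": [0,0,0]}
    - {"xyz": [-0.249,-0.148,0.066],"angular": [0,0,0]}
    - {"xyz": [-0.249,-0.148,0.066],"angular": [0,0,0]}

```text
clock: 34.7
position: [0.6053, 0.1906, 0.093]
ee_rot: [-0.058, 0.998, 0.0, 0.001]
ft_force: [0.4, -0.0, -0.3]
grip_width: 0.223
grasp_force: 29.4
```

Run:
```python
from h import *; from workcell import *
o=get_obs();print(o["position"],o["grip_width"],o["ft_force"]);print(go(o,[*(hole(1)+.0015*CX),.0397],CY))
```

```text
[0.60528383 0.19062232 0.09298379] 0.22333127357529903 [ 0.39436847 -0.0076233  -0.32408353]
([0.0011, 0.0002, 0.0533], [0.03, 0.11, -0.0])
```

Call:
carry_out:
  motion:
    - {"xyz": [0.001,0,0.01],"angular": [0,0,0]}
    - {"xyz": [0.001,0,0.02],"angular": [0,0,0]}
    - {"xyz": [0.001,0,0.027],"angular": [0,0,0]}
    - {"xyz": [0.001,0,0.032],"angular": [0,0,0]}
    - {"xyz": [0.001,0,0.032],"angular": [0,0,0]}

```text
clock: 35.2
position: [0.6031, 0.19, 0.0584]
ee_rot: [-0.058, 0.998, -0.0, -0.001]
ft_force: [0.7, -0.3, -0.7]
grip_width: 0.221
grasp_force: 29.4
```

Call:
carry_out:
  motion:
    - {"xyz": [0,0,0.006],"angular": [0,0,0]}
    - {"xyz": [0,0,0.009],"angular": [0,0,0]}
    - {"xyz": [0,0,0.009],"angular": [0,0,0]}

```text
clock: 35.5
position: [0.6033, 0.1901, 0.0499]
ee_rot: [-0.058, 0.998, -0.0, -0.0]
ft_force: [0.8, -0.4, -1.5]
grip_width: 0.221
grasp_force: 29.4
```

Inside the hole with no contact force. Driving home and releasing.

Call:
carry_out:
  motion:
    - {"xyz": [0,0,0.005],"angular": [0,0,0]}
    - {"xyz": [0,0,0.008],"angular": [0,0,0]}
    - {"xyz": [0,0,0.01],"angular": [0,0,0]}
    - {"xyz": [0,0,0.01],"angular": [0,0,0]}
    - {"xyz": [0,0,0.01],"angular": [0,0,0]}

```text
clock: 36.0
position: [0.6036, 0.1902, 0.0405]
ee_rot: [-0.058, 0.998, 0.0, 0.0]
ft_force: [0.4, -0.8, -0.6]
grip_width: 0.223
grasp_force: 29.4
```

Call:
carry_out:
  motion:
    - {"xyz": [0,0,0],"angular": [0,0,0]}
    - {"xyz": [0,0,0],"angular": [0,0,0]}
    - {"xyz": [0,0,0],"angular": [0,0,0]}
    - {"xyz": [0,0,-0.02],"angular": [0,0,0]}
    - {"xyz": [0,0,-0.06],"angular": [0,0,0]}
    - {"xyz": [0,0,-0.1],"angular": [0,0,0]}
    - {"xyz": [0,0,-0.13],"angular": [0,0,0]}
    - {"xyz": [0,0,-0.13],"angular": [0,0,0]}
    - {"xyz": [0,0,-0.13],"angular": [0,0,0]}
  hand: 0.5

```text
clock: 36.9
position: [0.6038, 0.1902, 0.1708]
ee_rot: [-0.058, 0.998, 0.0, 0.001]
ft_force: [0.3, 0.3, -0.6]
grip_width: 0.5
grasp_force: 0.0
```

```bash
cat >> h.py <<'E'
def sidepins(s):
    h=cv2.cvtColor(s["img"],cv2.COLOR_RGB2HSV);m=cv2.inRange(h,(20,120,80),(34,255,255));n,l,st,ce=cv2.connectedComponentsWithStats(m)
    return [(st[i].tolist(),ce[i].round(1).tolist()) for i in range(1,n) if st[i,4]>8]
E
python3 - <<'E'
from h import *; from workcell import *
o=get_obs();print(o["position"]);print(go(o,[.3065,.337,.11],CY))
s=camera("side");[print(x) for x in sidepins(s)];print([proj(s,[*hole(L),.068]).round(1).tolist() for L in(0,1,2)])
E
```

```text
[0.60381502 0.19024601 0.17084042]
([0.2784, 0.1801, 0.0606], [0.04, 0.06, -0.01])
([207, 246, 9, 14, 95], [211.1, 252.0])
([201, 270, 10, 14, 102], [205.8, 276.1])
([331, 313, 10, 15, 114], [335.7, 319.8])
[[214.2, 231.5], [210.7, 253.3], [206.8, 277.6]]
```

Call:
carry_out:
  motion:
    - {"xyz": [0.278,0.18,0],"angular": [0,0,0]}
    - {"xyz": [0.278,0.18,0],"angular": [0,0,0]}
    - {"xyz": [0.278,0.18,0],"angular": [0,0,0]}
    - {"xyz": [0.278,0.18,0],"angular": [0,0,0]}
    - {"xyz": [0.278,0.18,0],"angular": [0,0,0]}
    - {"xyz": [0.278,0.18,0],"angular": [0,0,0]}
    - {"xyz": [0.278,0.18,0],"angular": [0,0,0]}
    - {"xyz": [0.278,0.18,0],"angular": [0,0,0]}
    - {"xyz": [0.278,0.18,0.04],"angular": [0,0,0]}
    - {"xyz": [0.278,0.18,0.061],"angular": [0,0,0]}
    - {"xyz": [0.278,0.18,0.061],"angular": [0,0,0]}
    - {"xyz": [0.278,0.18,0.061],"angular": [0,0,0]}

```text
clock: 38.15
position: [0.3069, 0.3362, 0.1093]
ee_rot: [-0.058, 0.998, -0.001, -0.0]
ft_force: [-0.0, 0.5, 0.6]
grip_width: 0.502
grasp_force: 0.0
```

Run:
```python
from h import *; from workcell import *
o=get_obs();print(o["position"],o["joint_pos"].round(2));w=camera("wrist");[print(y) for y in yellow(w,.08)];print(go(o,[.306,.3375,.038],CY))
```

```text
[0.30688227 0.3362461  0.10926744] [-1.09  0.04  0.16  2.02 -0.01  1.08  0.76]
(424, [244, 198, 26, 25], [257.6, 209.0], [0.3056, 0.3389])
([0.0007, 0.0014, 0.0713], [-0.07, -0.05, -0.05])
```

Call:
carry_out:
  motion:
    - {"xyz": [0.0015,0.001,0.04],"angular": [0,0,0]}
    - {"xyz": [0.0015,0.001,0.065],"angular": [0,0,0]}
    - {"xyz": [0.0015,0.001,0.072],"angular": [0,0,0]}
    - {"xyz": [0.0015,0.001,0.072],"angular": [0,0,0]}
    - {"xyz": [0.0015,0.001,0.072],"angular": [0,0,0]}

```text
clock: 38.7
position: [0.3059, 0.3386, 0.039]
ee_rot: [-0.058, 0.998, 0.001, 0.001]
ft_force: [0.1, 0.0, 0.1]
grip_width: 0.498
grasp_force: 0.0
```

Call:
carry_out:
  motion:
    - {"xyz": [0,0,0],"angular": [0,0,0]}
    - {"xyz": [0,0,0],"angular": [0,0,0]}
    - {"xyz": [0,0,0],"angular": [0,0,0]}
    - {"xyz": [0,0,0],"angular": [0,0,0]}
    - {"xyz": [0,0,0],"angular": [0,0,0]}
  hand: 0

```text
clock: 39.2
position: [0.3057, 0.3384, 0.0387]
ee_rot: [-0.058, 0.998, 0.001, 0.001]
ft_force: [-0.4, -0.6, 6.6]
grip_width: 0.222
grasp_force: 29.1
```

Call:
carry_out:
  motion:
    - {"xyz": [0,0,-0.01],"angular": [0,0,0]}
    - {"xyz": [0,0,-0.03],"angular": [0,0,0]}
    - {"xyz": [0,0,-0.06],"angular": [0,0,0]}
    - {"xyz": [0,0,-0.1],"angular": [0,0,0]}
    - {"xyz": [0,0,-0.12],"angular": [0,0,0]}
    - {"xyz": [0,0,-0.12],"angular": [0,0,0]}
    - {"xyz": [0,0,-0.12],"angular": [0,0,0]}

```text
clock: 39.9
position: [0.305, 0.3377, 0.1578]
ee_rot: [-0.058, 0.998, 0.0, 0.0]
ft_force: [-0.3, -0.6, -0.4]
grip_width: 0.221
grasp_force: 29.4
```

Run:
```python
from h import *; from workcell import *
o=get_obs();print(o["position"],o["grip_width"],o["grasp_force"],o["ft_force"]);w=camera("wrist");z=o["position"][2]+.047
for y in yellow(w,z): print(y, R.from_quat(o["ee_rot"]).inv().apply(np.array([*y[3],z])-o["position"]).round(4))
print(hole(0).round(4),go(o,[*hole(0),o["position"][2]],CY))
```

```text
[0.30501187 0.33766093 0.15783394] 0.22120279747284027 29.385152757167816 [-0.31640916 -0.62632615 -0.43704723]
(86, [241, 247, 19, 7], [250.3, 250.8], [0.2967, 0.3351]) [ 0.0085 -0.0015 -0.047 ]
[0.6115 0.1161] ([-0.2788, -0.2555, -0.0001], [0.05, 0.03, -0.01])
```

Call:
carry_out:
  motion:
    - {"xyz": [-0.279,-0.256,0],"angular": [0,0,0]}
    - {"xyz": [-0.279,-0.256,0],"angular": [0,0,0]}
    - {"xyz": [-0.279,-0.256,0],"angular": [0,0,0]}
    - {"xyz": [-0.279,-0.256,0],"angular": [0,0,0]}
    - {"xyz": [-0.279,-0.256,0],"angular": [0,0,0]}
    - {"xyz": [-0.279,-0.256,0],"angular": [0,0,0]}
    - {"xyz": [-0.279,-0.256,0],"angular": [0,0,0]}
    - {"xyz": [-0.279,-0.256,0],"angular": [0,0,0]}
    - {"xyz": [-0.279,-0.256,0],"angular": [0,0,0]}
    - {"xyz": [-0.279,-0.256,0],"angular": [0,0,0]}
    - {"xyz": [-0.279,-0.256,0.04],"angular": [0,0,0]}
    - {"xyz": [-0.279,-0.256,0.066],"angular": [0,0,0]}

```text
clock: 41.15
position: [0.6101, 0.117, 0.0892]
ee_rot: [-0.059, 0.998, 0.0, -0.001]
ft_force: [-0.6, 0.0, -1.1]
grip_width: 0.223
grasp_force: 29.5
```

Call:
carry_out:
  motion:
    - {"xyz": [0,0,0],"angular": [0,0,0]}
    - {"xyz": [0,0,0],"angular": [0,0,0]}
    - {"xyz": [0,0,0],"angular": [0,0,0]}

```text
clock: 41.45
position: [0.6125, 0.1163, 0.0932]
ee_rot: [-0.058, 0.998, 0.0, 0.001]
ft_force: [-0.6, -0.4, -0.2]
grip_width: 0.223
grasp_force: 29.5
```

Run:
```python
from h import *; from workcell import *
o=get_obs();print(o["position"],o["grip_width"],o["ft_force"]);print(go(o,[*(hole(0)+.0005*CX),.0397],CY))
```

```text
[0.61246454 0.11630985 0.09319191] 0.22275141372751966 [-0.57462233 -0.35755124 -0.15412423]
([0.0006, -0.0001, 0.0535], [0.04, 0.13, 0.03])
```

Call:
carry_out:
  motion:
    - {"xyz": [0.0005,0,0.01],"angular": [0,0,0]}
    - {"xyz": [0.0005,0,0.02],"angular": [0,0,0]}
    - {"xyz": [0.0005,0,0.027],"angular": [0,0,0]}
    - {"xyz": [0.0005,0,0.032],"angular": [0,0,0]}
    - {"xyz": [0.0005,0,0.032],"angular": [0,0,0]}

```text
clock: 41.95
position: [0.6107, 0.1154, 0.0584]
ee_rot: [-0.058, 0.998, -0.0, -0.001]
ft_force: [0.6, 0.3, -0.9]
grip_width: 0.224
grasp_force: 29.5
```

Call:
carry_out:
  motion:
    - {"xyz": [0,0,0.006],"angular": [0,0,0]}
    - {"xyz": [0,0,0.009],"angular": [0,0,0]}
    - {"xyz": [0,0,0.009],"angular": [0,0,0]}

```text
clock: 42.25
position: [0.611, 0.1155, 0.0499]
ee_rot: [-0.058, 0.998, -0.0, -0.0]
ft_force: [0.5, -0.3, -0.6]
grip_width: 0.22
grasp_force: 29.5
```

Call:
carry_out:
  motion:
    - {"xyz": [0,0,0.005],"angular": [0,0,0]}
    - {"xyz": [0,0,0.008],"angular": [0,0,0]}
    - {"xyz": [0,0,0.01],"angular": [0,0,0]}
    - {"xyz": [0,0,0.01],"angular": [0,0,0]}
    - {"xyz": [0,0,0.01],"angular": [0,0,0]}

```text
clock: 42.75
position: [0.6113, 0.1155, 0.0404]
ee_rot: [-0.058, 0.998, 0.0, 0.0]
ft_force: [0.2, 0.3, 0.3]
grip_width: 0.219
grasp_force: 29.6
```

Call:
carry_out:
  motion:
    - {"xyz": [0,0,0],"angular": [0,0,0]}
    - {"xyz": [0,0,0],"angular": [0,0,0]}
    - {"xyz": [0,0,0],"angular": [0,0,0]}
    - {"xyz": [0,0,-0.02],"angular": [0,0,0]}
    - {"xyz": [0,0,-0.06],"angular": [0,0,0]}
    - {"xyz": [0,0,-0.1],"angular": [0,0,0]}
    - {"xyz": [0,0,-0.15],"angular": [0,0,0]}
    - {"xyz": [0,0,-0.18],"angular": [0,0,0]}
    - {"xyz": [0,0,-0.18],"angular": [0,0,0]}
    - {"xyz": [0,0,-0.18],"angular": [0,0,0]}
  hand: 0.5

```text
clock: 43.75
position: [0.6114, 0.1156, 0.2207]
ee_rot: [-0.058, 0.998, 0.0, 0.0]
ft_force: [-0.0, 0.7, -0.8]
grip_width: 0.498
grasp_force: 0.0
```

Run:
```python
from h import *; from workcell import *
o=get_obs();print(o["position"]);print(go(o,[.43,-.25,.22],np.radians(150)))
s=camera("side");[print(x) for x in sidepins(s)];print([proj(s,[*hole(L),.068]).round(1).tolist() for L in(0,1,2)])
```

```text
[0.61141722 0.11563465 0.22070197]
([0.2225, -0.3422, 0.0003], [0.05, 0.04, 36.65])
([211, 224, 8, 13, 88], [214.7, 230.1])
([207, 246, 9, 14, 95], [211.1, 252.0])
([201, 270, 10, 14, 101], [205.8, 276.1])
[[214.2, 231.5], [210.7, 253.3], [206.8, 277.6]]
```

All three pins are home: the side blobs match the expected positions to within 1.5 px. Next I'll look at the switch box.

Call:
carry_out:
  motion:
    - {"xyz": [0.2225,-0.342,0],"angular": [0,0,36.65]}
    - {"xyz": [0.2225,-0.342,0],"angular": [0,0,36.65]}
    - {"xyz": [0.2225,-0.342,0],"angular": [0,0,36.65]}
    - {"xyz": [0.2225,-0.342,0],"angular": [0,0,36.65]}
    - {"xyz": [0.2225,-0.342,0],"angular": [0,0,36.65]}
    - {"xyz": [0.2225,-0.342,0],"angular": [0,0,36.65]}
    - {"xyz": [0.2225,-0.342,0],"angular": [0,0,36.65]}
    - {"xyz": [0.2225,-0.342,0],"angular": [0,0,36.65]}
    - {"xyz": [0.2225,-0.342,0],"angular": [0,0,36.65]}
    - {"xyz": [0.2225,-0.342,0],"angular": [0,0,36.65]}
    - {"xyz": [0.2225,-0.342,0],"angular": [0,0,36.65]}
    - {"xyz": [0.2225,-0.342,0],"angular": [0,0,36.65]}

```text
clock: 45.0
position: [0.4305, -0.2481, 0.2198]
ee_rot: [0.258, 0.966, -0.0, -0.001]
ft_force: [-0.2, 0.6, -0.4]
grip_width: 0.505
grasp_force: 0.0
```

Run:
```python
from h import *; from workcell import *
o=get_obs();print(o["position"],o["joint_pos"].round(2))
w=camera("wrist");pickle.dump(w,open("w7.pkl","wb"))
a=proj(w,[.345,-.275,.088],True);b=proj(w,[.388,-.219,.128],True);print(a,b)
m=((a+b)/2).astype(int);x0,y0=max(m[0]-80,0),max(m[1]-60,0);print(x0,y0)
cv2.imwrite("pics/w7.png",cv2.convertScaleAbs(cv2.resize(w["img"][y0:y0+120,x0:x0+160,::-1],None,fx=5,fy=5,interpolation=cv2.INTER_CUBIC),alpha=1.5))
```

```text
[ 0.43053768 -0.24810813  0.21981024] [-0.38  0.02  0.83  1.81 -0.01  1.32  1.51]
[187.9034851 117.5983358] [258.23347101 128.78108127]
143 63
```

View pics/w7.png

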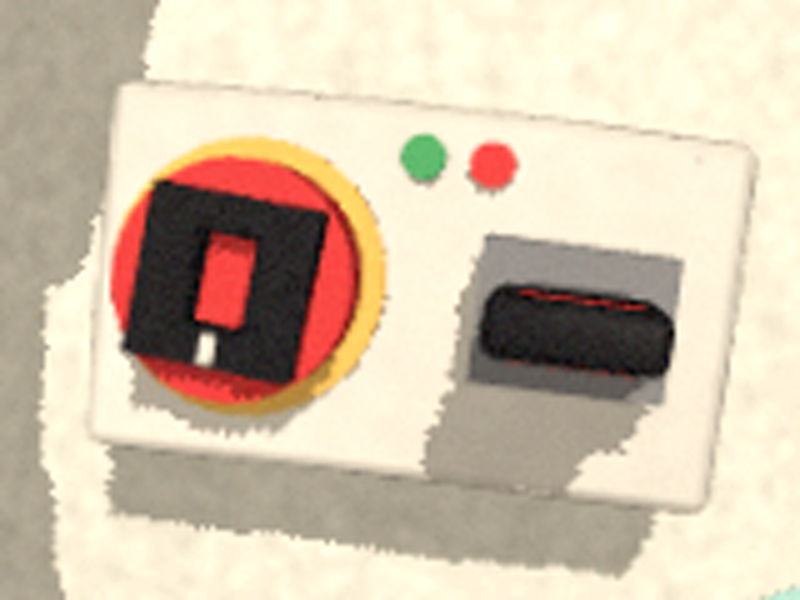

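The close-up shows the key bow top centred at (577,330), running about (483,318)-(672,340). The barrel corners are (157,181), (327,211), (297,383), (125,350). The slot's long side runs from about (232,235) to (219,325), roughly perpendicular to the parked key.

Run:
```python
from h import *; from workcell import *
w=pickle.load(open("w7.pkl","rb"))
Q=lambda p:((p[0]+.5)/5-.5+143,(p[1]+.5)/5-.5+63)
f=lambda p,z:atz(w,*Q(p),z,True)[:2]
c=[f(p,.088) for p in((157,181),(327,211),(297,383),(125,350))];ctr=np.mean(c,0)
ang=lambda a,b:np.degrees(np.arctan2(*(b-a)[::-1]))
print("switch",ctr.round(4),"sides",[np.linalg.norm(c[i]-c[i-1]).round(4) for i in range(4)],"long dir",ang(c[3],c[0]),ang(c[2],c[1]),"perp",ang(c[0],c[1]),ang(c[3],c[2]))
print("slot ctr",f((226,280),.088).round(4),"slot dir",ang(f((219,325),.088),f((232,235),.088)))
k=f((577,330),.128);print("key",k.round(4),"dir",ang(f((483,318),.128),f((672,340),.128)),"len",np.linalg.norm(f((483,318),.128)-f((672,340),.128)))
print("socket ctr",f((578,320),.088).round(4))
b=[f(p,.06) for p in((118,85),(755,148),(706,508),(92,435))];print("box ctr",np.mean(b,0).round(4),"y dir",ang(b[0],b[1]),ang(b[3],b[2]),[np.linalg.norm(b[i]-b[i-1]).round(4) for i in range(4)])
y=np.radians(ang(b[3],b[2]));print(k-ctr,np.linalg.norm(k-ctr),"k-s dir",ang(ctr,k))
print(go(get_obs(),[*k,.16],np.radians(53)))
```

```text
switch [ 0.3459 -0.2759] sides [np.float64(0.0353), np.float64(0.0357), np.float64(0.0353), np.float64(0.0368)] long dir 137.11869006295893 138.9545416012711 perp 47.93137491084708 47.88808579624942
slot ctr [ 0.3458 -0.2756] slot dir 140.18473200008265
key [ 0.3878 -0.2191] dir 53.542760259558875 len 0.032816338324430705
socket ctr [ 0.389  -0.2188]
box ctr [ 0.3669 -0.2473] y dir 53.29880289045474 52.8027210884734 [np.float64(0.0794), np.float64(0.1406), np.float64(0.0807), np.float64(0.1402)]
[0.04187234 0.05680857] 0.0705727024373528 k-s dir 53.60689558253713
([0.0516, 0.0041, 0.06], [0.02, -0.05, -82.85])
```

Call:
carry_out:
  motion:
    - {"xyz": [0.051,0.005,0.03],"angular": [0,0,8.5]}
    - {"xyz": [0.051,0.005,0.05],"angular": [0,0,17]}
    - {"xyz": [0.051,0.005,0.05],"angular": [0,0,25.5]}
    - {"xyz": [0.051,0.005,0.05],"angular": [0,0,34]}
    - {"xyz": [0.051,0.005,0.05],"angular": [0,0,42.5]}
    - {"xyz": [0.051,0.005,0.05],"angular": [0,0,51]}
    - {"xyz": [0.051,0.005,0.05],"angular": [0,0,59.5]}
    - {"xyz": [0.051,0.005,0.05],"angular": [0,0,68]}
    - {"xyz": [0.051,0.005,0.05],"angular": [0,0,76.5]}
    - {"xyz": [0.051,0.005,0.05],"angular": [0,0,85]}
    - {"xyz": [0.051,0.005,0.05],"angular": [0,0,93]}
    - {"xyz": [0.051,0.005,0.05],"angular": [0,0,96.7]}

```text
clock: 46.25
position: [0.3886, -0.2191, 0.1702]
ee_rot: [0.895, 0.447, -0.0, -0.0]
ft_force: [0.1, -0.3, 0.3]
grip_width: 0.501
grasp_force: 0.0
```

Call:
carry_out:
  motion:
    - {"xyz": [0,0,0],"angular": [0,0,0]}
    - {"xyz": [0,0,0],"angular": [0,0,0]}
    - {"xyz": [0,0,0],"angular": [0,0,0]}
  hand: 0.45

```text
clock: 46.55
position: [0.3883, -0.2198, 0.1703]
ee_rot: [0.893, 0.45, -0.0, -0.0]
ft_force: [-0.4, 0.2, -0.5]
grip_width: 0.45
grasp_force: 0.0
```

```bash
cat >> h.py <<'E'
def yaw(o): return np.degrees(2*np.arctan2(o["ee_rot"][1],o["ee_rot"][0]))%360
E
python3 - <<'E'
from h import *; from workcell import *
o=get_obs();print(o["position"],o["joint_pos"].round(2),yaw(o));print(go(o,[.3887,-.2182,.078],np.radians(53.3)))
w=camera("wrist");pickle.dump(w,open("w8.pkl","wb"))
for p in([.3887,-.2182,.128],):print(proj(w,p,True))
a=w["img"].astype(int).sum(2);u,v=proj(w,[.3887,-.2182,.128],True).astype(int)
print("row",v,[int(x) for x in a[v,u-30:u+30:2]]);print("col",u,[int(x) for x in a[v-45:v+45:3,u]])
h=cv2.cvtColor(w["img"],cv2.COLOR_RGB2HSV);m=((h[...,1]>150)&((h[...,0]<6)|(h[...,0]>174))&(h[...,2]>60)).astype(np.uint8);n,l,st,ce=cv2.connectedComponentsWithStats(m)
for i in range(1,n):
    if st[i,4]>6:print(st[i].tolist(),ce[i].round(1))
E
```

```text
[ 0.3883017  -0.2197544   0.17034331] [-0.3  -0.09  0.69  1.99  0.06  1.22 -0.27] 53.42563141822137
([0.0015, -0.0006, 0.0923], [-0.0, 0.0, 0.13])
[252.24239836 201.73164783]
row 201 [261, 257, 258, 307, 480, 489, 485, 435, 300, 297, 298, 298, 122, 72, 84, 77, 73, 66, 70, 33, 142, 192, 186, 190, 237, 320, 326, 321, 321, 319]
col 252 [470, 460, 139, 159, 293, 18, 18, 38, 39, 58, 84, 82, 81, 81, 80, 77, 76, 88, 90, 74, 85, 76, 147, 343, 125, 118, 259, 262, 154, 46]
[246, 192, 1, 22, 22] [246.  202.5]
[218, 197, 10, 9, 72] [222.5 201.2]
[227, 227, 52, 45, 832] [252.4 243. ]
[243, 254, 21, 9, 141] [252.9 258.3]
[242, 276, 16, 3, 27] [249.7 277. ]
```

Run:
```python
from h import *; from workcell import *
w=pickle.load(open("w8.pkl","rb"));o=get_obs();a=w["img"].astype(int).sum(2);r=R.from_quat(o["ee_rot"])
print(list(zip(range(176,228),a[176:228,249:256].mean(1).astype(int).tolist())))
print("row 212",[(int(u),int(a[210:214,u].mean())) for u in range(238,266)])
for v in(183.5,222,221):
    p=atz(w,252,v,.128,True);print(v,r.inv().apply(p-o["position"]).round(4))
```

```text
[(176, 29), (177, 30), (178, 38), (179, 25), (180, 39), (181, 47), (182, 60), (183, 62), (184, 72), (185, 84), (186, 81), (187, 81), (188, 75), (189, 76), (190, 77), (191, 83), (192, 78), (193, 76), (194, 81), (195, 80), (196, 80), (197, 77), (198, 81), (199, 77), (200, 74), (201, 75), (202, 79), (203, 82), (204, 80), (205, 84), (206, 80), (207, 80), (208, 74), (209, 72), (210, 76), (211, 78), (212, 76), (213, 72), (214, 78), (215, 78), (216, 83), (217, 78), (218, 76), (219, 71), (220, 76), (221, 68), (222, 152), (223, 308), (224, 383), (225, 344), (226, 223), (227, 126)]
row 212 [(238, 471), (239, 470), (240, 469), (241, 469), (242, 468), (243, 470), (244, 470), (245, 388), (246, 122), (247, 65), (248, 75), (249, 75), (250, 82), (251, 76), (252, 83), (253, 66), (254, 72), (255, 74), (256, 71), (257, 59), (258, 60), (259, 55), (260, 44), (261, 204), (262, 384), (263, 451), (264, 452), (265, 456)]
183.5 [ 0.0154 -0.0008  0.0424]
222 [-0.0146 -0.0008  0.0424]
221 [-0.0137 -0.0008  0.0424]
```

Call:
carry_out:
  motion:
    - {"xyz": [0.0005,-0.0005,0.04],"angular": [0,0,0]}
    - {"xyz": [0.0005,-0.0005,0.07],"angular": [0,0,0]}
    - {"xyz": [0.0005,-0.0005,0.085],"angular": [0,0,0]}
    - {"xyz": [0.0005,-0.0005,0.092],"angular": [0,0,0]}
    - {"xyz": [0.0005,-0.0005,0.092],"angular": [0,0,0]}
    - {"xyz": [0.0005,-0.0005,0.092],"angular": [0,0,0]}
    - {"xyz": [0.0005,-0.0005,0.092],"angular": [0,0,0]}

```text
clock: 47.3
position: [0.3888, -0.2195, 0.0793]
ee_rot: [0.894, 0.449, 0.001, 0.0]
ft_force: [0.5, -0.1, 0.5]
grip_width: 0.45
grasp_force: 0.0
```

Call:
carry_out:
  motion:
    - {"xyz": [0,0,0],"angular": [0,0,0]}
    - {"xyz": [0,0,0],"angular": [0,0,0]}
    - {"xyz": [0,0,0],"angular": [0,0,0]}
    - {"xyz": [0,0,0],"angular": [0,0,0]}
    - {"xyz": [0,0,0],"angular": [0,0,0]}
    - {"xyz": [0,0,0],"angular": [0,0,0]}
  hand: 0
  grip_force: 50

```text
clock: 47.9
position: [0.3884, -0.2194, 0.0789]
ee_rot: [0.894, 0.448, 0.0, 0.0]
ft_force: [-1.4, 1.2, 6.4]
grip_width: 0.132
grasp_force: 50.1
```

Run:
```python
from h import *; from workcell import *
o=get_obs();print(o["position"].round(4),yaw(o),o["grip_width"],o["grasp_force"],o["ft_force"],o["torque"])
```

```text
[ 0.3884 -0.2194  0.0789] 53.287788392182605 0.13237645577670182 50.104621052742004 [-1.38266637  1.21470558  6.43795461] [0.21383647 0.32347532 0.01751357]
```

Call:
carry_out:
  motion:
    - {"xyz": [0,0,-0.01],"angular": [0,0,0]}
    - {"xyz": [0,0,-0.025],"angular": [0,0,0]}
    - {"xyz": [0,0,-0.045],"angular": [0,0,0]}
    - {"xyz": [0,0,-0.06],"angular": [0,0,0]}
    - {"xyz": [0,0,-0.06],"angular": [0,0,0]}
    - {"xyz": [0,0,-0.06],"angular": [0,0,0]}

```text
clock: 48.5
position: [0.3881, -0.2193, 0.1384]
ee_rot: [0.894, 0.449, 0.0, 0.0]
ft_force: [0.7, -0.7, -0.3]
grip_width: 0.13
grasp_force: 49.3
```

Run:
```python
from h import *; from workcell import *
o=get_obs();print(o["position"].round(4),yaw(o),o["grip_width"],o["grasp_force"],o["ft_force"],o["joint_pos"].round(2));print(go(o,[.3460,-.2768,o["position"][2]],np.radians(138)))
```

```text
[ 0.3881 -0.2193  0.1384] 53.296862492723086 0.12983729571019728 49.25996661186218 [ 0.72897314 -0.73232302 -0.27401575] [-0.31 -0.05  0.71  2.03  0.04  1.15 -0.25]
([-0.0713, 0.0006, -0.0], [0.04, -0.01, -84.7])
```

Call:
carry_out:
  motion:
    - {"xyz": [-0.02,0,0],"angular": [0,0,-8.5]}
    - {"xyz": [-0.04,0,0],"angular": [0,0,-17]}
    - {"xyz": [-0.06,0,0],"angular": [0,0,-25.5]}
    - {"xyz": [-0.071,0.0005,0],"angular": [0,0,-34]}
    - {"xyz": [-0.071,0.0005,0],"angular": [0,0,-42.5]}
    - {"xyz": [-0.071,0.0005,0],"angular": [0,0,-51]}
    - {"xyz": [-0.071,0.0005,0],"angular": [0,0,-59.5]}
    - {"xyz": [-0.071,0.0005,0],"angular": [0,0,-68]}
    - {"xyz": [-0.071,0.0005,0],"angular": [0,0,-76.5]}
    - {"xyz": [-0.071,0.0005,0],"angular": [0,0,-84.7]}
    - {"xyz": [-0.071,0.0005,0],"angular": [0,0,-84.7]}
    - {"xyz": [-0.071,0.0005,0],"angular": [0,0,-84.7]}

```text
clock: 49.7
position: [0.3457, -0.2764, 0.1379]
ee_rot: [0.36, 0.933, -0.0, -0.0]
ft_force: [-0.3, 0.1, -0.6]
grip_width: 0.131
grasp_force: 49.2
```

Call:
carry_out:
  motion:
    - {"xyz": [0,0,0],"angular": [0,0,0]}
    - {"xyz": [0,0,0.02],"angular": [0,0,0]}
    - {"xyz": [0,0,0.03],"angular": [0,0,0]}
    - {"xyz": [0,0,0.03],"angular": [0,0,0]}
    - {"xyz": [0,0,0.03],"angular": [0,0,0]}

```text
clock: 50.2
position: [0.3459, -0.2767, 0.1085]
ee_rot: [0.359, 0.933, -0.0, -0.0]
ft_force: [0.1, -1.1, 0.1]
grip_width: 0.13
grasp_force: 49.2
```

Run:
```python
from h import *; from workcell import *
o=get_obs();print(o["position"].round(4),yaw(o),o["ft_force"],o["torque"],R.from_quat(o["ee_rot"]).as_matrix()[:,2].round(4),o["joint_pos"].round(2));print(go(o,[.3460,-.2768,.0789],np.radians(138)))
```

```text
[ 0.3459 -0.2767  0.1085] 137.93545896897143 [ 0.13109246 -1.05476326  0.14258986] [ 0.02614835  0.0333927  -0.02536203] [-7.e-04 -2.e-04 -1.e+00] [-0.32 -0.03  0.9   2.08  0.03  1.08  1.4 ]
([-0.0002, 0.0, 0.0296], [-0.03, -0.02, -0.06])
```

Call:
carry_out:
  motion:
    - {"xyz": [0,0,0.005],"angular": [0,0,0]}
    - {"xyz": [0,0,0.008],"angular": [0,0,0]}
    - {"xyz": [0,0,0.01],"angular": [0,0,0]}
    - {"xyz": [0,0,0.01],"angular": [0,0,0]}
    - {"xyz": [0,0,0.01],"angular": [0,0,0]}

```text
clock: 50.7
position: [0.346, -0.2766, 0.0984]
ee_rot: [0.358, 0.934, 0.0, -0.0]
ft_force: [0.4, -0.2, -0.1]
grip_width: 0.134
grasp_force: 49.2
```

Past the mouth with no force. Continuing down.

Call:
carry_out:
  motion:
    - {"xyz": [0,0,0.003],"angular": [0,0,0]}
    - {"xyz": [0,0,0.006],"angular": [0,0,0]}
    - {"xyz": [0,0,0.006],"angular": [0,0,0]}
    - {"xyz": [0,0,0.006],"angular": [0,0,0]}

```text
clock: 51.1
position: [0.3459, -0.2766, 0.0923]
ee_rot: [0.359, 0.934, -0.0, -0.0]
ft_force: [0.7, 0.5, -0.9]
grip_width: 0.128
grasp_force: 49.2
```

Call:
carry_out:
  motion:
    - {"xyz": [0,0,0.004],"angular": [0,0,0]}
    - {"xyz": [0,0,0.008],"angular": [0,0,0]}
    - {"xyz": [0,0,0.01],"angular": [0,0,0]}
    - {"xyz": [0,0,0.01],"angular": [0,0,0]}
    - {"xyz": [0,0,0.01],"angular": [0,0,0]}

```text
clock: 51.6
position: [0.3459, -0.2766, 0.0823]
ee_rot: [0.358, 0.934, -0.0, -0.0]
ft_force: [0.4, -0.2, -0.8]
grip_width: 0.129
grasp_force: 49.2
```

Blade 19 mm in. Finish the last 3.4 mm with a light press.

Call:
carry_out:
  motion:
    - {"xyz": [0,0,0.002],"angular": [0,0,0]}
    - {"xyz": [0,0,0.003],"angular": [0,0,0]}
    - {"xyz": [0,0,0.004],"angular": [0,0,0]}
    - {"xyz": [0,0,0.004],"angular": [0,0,0]}

```text
clock: 52.0
position: [0.3461, -0.2766, 0.0789]
ee_rot: [0.359, 0.934, 0.0, -0.0]
ft_force: [-3.0, 2.0, 9.3]
grip_width: 0.13
grasp_force: 50.9
```

Call:
carry_out:
  motion:
    - {"xyz": [0,0,-0.0005],"angular": [0,0,6]}
    - {"xyz": [0,0,-0.0005],"angular": [0,0,12]}
    - {"xyz": [0,0,-0.0005],"angular": [0,0,18]}
    - {"xyz": [0,0,-0.0005],"angular": [0,0,24]}
    - {"xyz": [0,0,-0.0005],"angular": [0,0,30]}
    - {"xyz": [0,0,-0.0005],"angular": [0,0,36]}
    - {"xyz": [0,0,-0.0005],"angular": [0,0,42]}
    - {"xyz": [0,0,-0.0005],"angular": [0,0,48]}
    - {"xyz": [0,0,-0.0005],"angular": [0,0,54]}
    - {"xyz": [0,0,-0.0005],"angular": [0,0,60]}
    - {"xyz": [0,0,-0.0005],"angular": [0,0,60]}
    - {"xyz": [0,0,-0.0005],"angular": [0,0,60]}

```text
clock: 53.2
position: [0.3457, -0.2768, 0.0789]
ee_rot: [0.776, 0.63, -0.0, -0.0]
ft_force: [-3.0, -0.3, 4.7]
grip_width: 0.129
grasp_force: 49.9
```

Run:
```python
from workcell import *; from h import *
o=get_obs();print(o["position"].round(4),yaw(o),o["ft_force"].round(2),o["torque"].round(3),o["grip_width"])
```

```text
[ 0.3457 -0.2768  0.0789] 78.14950764291633 [-3.   -0.25  4.73] [-0.139  0.851 -0.007] 0.12921943744293826
```

Call:
carry_out:
  motion:
    - {"xyz": [0,0,0],"angular": [0,0,4]}
    - {"xyz": [0,0,0],"angular": [0,0,8]}
    - {"xyz": [0,0,0],"angular": [0,0,12]}
    - {"xyz": [0,0,0],"angular": [0,0,16]}
    - {"xyz": [0,0,0],"angular": [0,0,19]}
    - {"xyz": [0,0,0],"angular": [0,0,19]}
    - {"xyz": [0,0,0],"angular": [0,0,19]}

```text
clock: 53.9
position: [0.3457, -0.2767, 0.0789]
ee_rot: [0.87, 0.494, -0.0, -0.0]
ft_force: [-3.5, -0.9, 4.1]
grip_width: 0.13
grasp_force: 50.1
```

Run:
```python
from workcell import *; from h import *
o=get_obs();print(o["position"].round(4),yaw(o),o["ft_force"].round(2),o["torque"].round(3),o["grip_width"])
```

```text
[ 0.3457 -0.2767  0.0789] 59.17797312164888 [-3.55 -0.88  4.14] [-0.13   0.977 -0.061] 0.1298492642535547
```

Call:
carry_out:
  motion:
    - {"xyz": [0,0,0],"angular": [0,0,3]}
    - {"xyz": [0,0,0],"angular": [0,0,6]}
    - {"xyz": [0,0,0],"angular": [0,0,6]}
    - {"xyz": [0,0,0],"angular": [0,0,6]}

```text
clock: 54.3
position: [0.3458, -0.2767, 0.0789]
ee_rot: [0.894, 0.448, -0.0, -0.0]
ft_force: [-4.6, 0.3, 5.6]
grip_width: 0.129
grasp_force: 50.1
```

Run:
```python
from workcell import *; from h import *
o=get_obs();print(o["position"].round(4),yaw(o),o["ft_force"].round(2),o["torque"].round(3),o["tau"].round(2),o["grip_width"])
```

```text
[ 0.3458 -0.2767  0.0789] 53.184692837696865 [-4.63  0.25  5.61] [-0.133  0.989 -0.018] [ -1.3  -18.56  -0.06 -33.66  -0.8   -1.08  -0.08] 0.12914974922064706
```

Call:
carry_out:
  motion:
    - {"xyz": [0,0,0],"angular": [0,0,2]}
    - {"xyz": [0,0,0],"angular": [0,0,4]}
    - {"xyz": [0,0,0],"angular": [0,0,4]}
    - {"xyz": [0,0,0],"angular": [0,0,4]}

```text
clock: 54.7
position: [0.3458, -0.2766, 0.0789]
ee_rot: [0.909, 0.416, -0.0, -0.0]
ft_force: [-4.2, 0.9, 4.9]
grip_width: 0.13
grasp_force: 50.1
```

Run:
```python
from workcell import *; from h import *
o=get_obs();print(o["position"].round(4),yaw(o),o["ft_force"].round(2),o["torque"].round(3),o["tau"].round(2),o["grip_width"])
```

```text
[ 0.3458 -0.2766  0.0789] 49.18885430581582 [-4.25  0.93  4.86] [-0.066  0.988  0.038] [-1.230e+00 -1.843e+01  1.000e-02 -3.367e+01 -7.900e-01 -1.120e+00
 -8.000e-02] 0.1304647769281025
```

Call:
carry_out:
  motion:
    - {"xyz": [0,0,0],"angular": [0,0,2]}
    - {"xyz": [0,0,0],"angular": [0,0,4]}
    - {"xyz": [0,0,0],"angular": [0,0,4]}
    - {"xyz": [0,0,0],"angular": [0,0,4]}

```text
clock: 55.1
position: [0.3458, -0.2765, 0.0789]
ee_rot: [0.923, 0.385, -0.0, -0.0]
ft_force: [-4.5, 0.9, 6.8]
grip_width: 0.129
grasp_force: 50.2
```

Run:
```python
from workcell import *; from h import *
o=get_obs();print(o["position"].round(4),yaw(o),o["ft_force"].round(2),o["torque"].round(3),o["tau"].round(2),o["grip_width"])
```

```text
[ 0.3458 -0.2765  0.0789] 45.225459049472526 [-4.54  0.9   6.85] [0.106 0.979 0.291] [ -0.77 -18.21   0.46 -33.71  -0.78  -1.26  -0.35] 0.12948399806714897
```

Call:
carry_out:
  motion:
    - {"xyz": [0,0,0],"angular": [0,0,2]}
    - {"xyz": [0,0,0],"angular": [0,0,3]}
    - {"xyz": [0,0,0],"angular": [0,0,3]}
    - {"xyz": [0,0,0],"angular": [0,0,3]}

```text
clock: 55.5
position: [0.3459, -0.2764, 0.0789]
ee_rot: [0.933, 0.361, -0.0, -0.0]
ft_force: [-3.8, 1.0, 5.7]
grip_width: 0.129
grasp_force: 50.7
```

Run:
```python
from workcell import *; from h import *
o=get_obs();print(o["position"].round(4),yaw(o),o["ft_force"].round(2),o["torque"].round(3),o["tau"].round(2),o["grip_width"])
w=camera("wrist");pickle.dump(w,open("w9.pkl","wb"))
```

```text
[ 0.3459 -0.2764  0.0789] 42.26338392657248 [-3.79  1.04  5.68] [0.179 0.938 0.575] [ -0.34 -18.06   0.89 -33.72  -0.84  -1.34  -0.62] 0.12879893761150085
```

The torque climbs to 0.58 N m, well above the 0.06 N m of friction, so the switch is at the stop. I'll ease off, release and rise.

Call:
carry_out:
  motion:
    - {"xyz": [0,0,0],"angular": [0,0,-2]}
    - {"xyz": [0,0,0],"angular": [0,0,-4]}
    - {"xyz": [0,0,0],"angular": [0,0,-4]}

```text
clock: 55.85
position: [0.3459, -0.2764, 0.0789]
ee_rot: [0.92, 0.393, -0.0, -0.0]
ft_force: [-3.8, 0.0, 5.9]
grip_width: 0.127
grasp_force: 50.2
```

Call:
carry_out:
  motion:
    - {"xyz": [0,0,0],"angular": [0,0,0]}
    - {"xyz": [0,0,0],"angular": [0,0,0]}
    - {"xyz": [0,0,0],"angular": [0,0,0]}
    - {"xyz": [0,0,0],"angular": [0,0,0]}
    - {"xyz": [0,0,-0.02],"angular": [0,0,0]}
    - {"xyz": [0,0,-0.06],"angular": [0,0,0]}
    - {"xyz": [0,0,-0.1],"angular": [0,0,0]}
    - {"xyz": [0,0,-0.13],"angular": [0,0,0]}
    - {"xyz": [0,0,-0.13],"angular": [0,0,0]}
    - {"xyz": [0,0,-0.13],"angular": [0,0,0]}
  hand: 0.4

```text
clock: 56.85
position: [0.3463, -0.2766, 0.209]
ee_rot: [0.92, 0.391, 0.001, 0.0]
ft_force: [-0.8, -0.6, -1.1]
grip_width: 0.401
grasp_force: 0.0
```

Run:
```python
from workcell import *; from h import *
o=get_obs();print(o["position"].round(4),yaw(o),o["ft_force"].round(2))
w=camera("wrist");s=camera("side");t=camera("top")
h=cv2.cvtColor(w["img"],cv2.COLOR_RGB2HSV)
wh=proj(w,[.3458,-.2765,.088],True);print("switch px",wh,"key top",proj(w,[.3458,-.2765,.128],True))
u,v=wh.astype(int);d=(w["img"].astype(int).sum(2)<150).astype(np.uint8)
g=w["img"].max(2)
for r in range(v-36,v+40,2):print("".join("#" if g[r,c]<60 else ("r" if h[r,c,0]<8 and h[r,c,1]>150 else ("y" if 15<h[r,c,0]<32 and h[r,c,1]>120 else ".")) for c in range(u-44,u+44)))
[print(x) for x in sidepins(s)];print(orange(t))
```

```text
[ 0.3463 -0.2766  0.209 ] 46.01441991319735 [-0.82 -0.58 -1.1 ]
switch px [252.54412798 178.49185684] key top [252.4838048  189.62998519]
........................................................................................
........................................................................................
.....................................yyyyyyyyyyyyyyyyy..................................
................................yyyyyyyyyyyyyyyyyyyyyyyyyyy.............................
............................yyyyyyyyyyy...rrrrrrr.yyyyyyyyyyyy..........................
..........................yyyyyyyy.rrrrrrrrrrrrrrrrrrrr.yyyyyyyy........................
........................yyyyyyy.rrrrrrrrrrrrrrrrrrrrrrrrrr.yyyyyyy......................
......................yyyyyy.rrrrrrrrrrrrrrrrrrrrrrrrrr.rrrrr.yyyyyy....................
.....................yyyyy.rrrrrrrrrrrrrrrrrrrrrrr#######rrrrrr.yyyyy...................
....................yyyyy.rrrrrrrrrrrrrrrrr###############rrrrrrryyyyy..................
...................yyyyyrrrrrrrrrrrr#######################rrrrrrr.yyyy.
[... 1890 characters left out ...]
......................................#######.......................................
........................................................................................
........................................................................................
........................................................................................
........................................................................................
........................................................................................
([211, 224, 8, 13, 86], [214.7, 230.0])
([207, 246, 9, 13, 90], [211.2, 251.8])
([201, 270, 9, 14, 95], [205.8, 275.9])
[(np.int32(20), [0.6319, 0.2796], [145.2, 168.6])]
```

```bash
python3 -c "
from workcell import *
print(hand_in())"
```

```text
the job is handed in; nothing more can be done
None
```

All three core tubes are laid in their own lanes and pinned home. The key is fully in the switch and turned clockwise to the stop, where the torque rose sharply. The job is handed in, but it returned no verdict.

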